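Stack the soap bins in the clamping dock

ROBOT

A 6-joint arm with a two-finger parallel gripper is mounted at the origin on the work surface. World frame = base frame: x ahead of the robot, y to its left, z up, the work surface at z = 0. Lengths are in m, angles in rad, forces in N, time in s.
With the tool pointing down it reaches from about 0.25 to 0.775 m from the base axis. Payload 4 kg.
Tool frame: the origin (TCP) lies midway between the tips of the shut fingers; the grasp point (between the pads) lies 19 mm behind it; z points along the fingers, y is the direction in which the jaws open and shut (so a half turn about z gives the same grasp; the last joint's range is limited). The gripper opens to 94 mm and grips with 3 to 60 N. Pads are 16 mm wide; open, the fingers measure 119 mm over their backs; the gripper's body (75 mm by 177 mm) begins 78 mm behind the grasp point.
Start: joints at [-1.318, 0.087, 1.371, -0, 1.684, -0.103], TCP at [0.192, -0.516, 0.206] pointing down, gripper open.
Joint ranges: [-3.1, 3.1], [-0.76, 2.03], [0.27, 2.55], [-1.08, 4.22], [0.17, 2.65], [-2.57, 2.57]. Speed limits (rad/s): [2.79, 2.79, 3.14, 3.14, 3.14, 3.14].

INTERFACE

Orientations are given as a unit quaternion [x, y, z, w].
In Python, from bench import observe, capture, sign_off gives the robot as it stands.
- The arm moves only by the shell command python3 -m jog 'ROWS' [FORCE]. ROWS is JSON, a list of rows, each an object of numbers: "wx", "wy", "wz": the turn, a rotation vector about the world's x, y, z in degrees; "x", "y", "z": the shift along the world's x, y, z in m; "fingers": the opening, from -1 (shut) to 1 (fully open). In form: [{"wx": .., "wy": .., "wz": .., "x": .., "y": .., "z": .., "fingers": ..}, ...]. A call has 1 to 20 rows; each row shifts and turns the commanded pose from where the row before left it; what a row does not reach is not made up. A row lasts 1/10 s, in which the tool goes at most 50 mm and 8.59 degrees, less where a joint would pass 70% of its speed; a pose out of reach is approached as far as the arm can. A call with a gripper value outside its range is refused whole. The fingers move at their own pace and stop on an object; FORCE is the grip in N (left out, the last holds). Time passes only in rows, so rows that do not move let the fingers close. It gives the time, the measured TCP pose, the force and the opening at its end, in the units of the state.
- observe(): the state, without advancing time (a new reading comes with each control period).
- capture(name): name is "scene" or "top" or "wrist"; returns a dict with "frame" (420x560x3 uint8, red, green, blue), "z_map" (420x560 float32, m along the optical axis (not along the pixel's ray), 0 where there is no reading), "mtx" (3x3 intrinsics, pixels), "k1" (the pictures are not rectified: a ray, as slopes to the right and down, at radius r is drawn at 1 + k1 r^2 times it, then the intrinsics apply), "world_from_camera" (4x4, takes a point from camera to world coordinates); the wrist camera has in their place "hand_eye" (4x4, takes a point from camera to tool coordinates, whose origin is the TCP and whose axes are the flange's). Camera axes: x right, y down, z forward; pixel columns grow to the right and rows downward; lengths in m; the calibration is good to about 2 mm. A picture is of the moment at which its call begins: read the wrist's pose just before it.
- sign_off(): hands the job in, once; it reports no verdict.
The state is a dict: "t": time; "qpos": joint angles; "qd": joint speeds; "joint_torque": joint torques, N m; "eef_pos": TCP position; "tcp_rot": TCP orientation; "wrist_force": force on the tool from outside, world axes, zero at the start; "ft_torque": the same for the moment, N m; "grip_width": opening from 0.0 (shut) to 1.0 (fully open).
Only numpy, scipy, OpenCV 4.12 (cv2) and the standard library are available. Lean on these libraries where they do the work, as an engineer would, in place of code of your own. Each camera call takes 0.05 s, during which the arm holds its last target. There are 200 camera calls.

TASK

In the laundry room three stack-nest bins stand nested in a pile. Set the top bin of the pile (green) down in the dock, either way round, and screw the dock's jaw tight against it, clockwise, stopping as soon as the thumbscrew's clutch starts to slip; only then build the tower on it: blue on green, then orange on blue, each turned half a turn to the one below so that it sits level on the ledges instead of nesting. Every soap bar that is there ends up down in the trough of the bin of its own colour, and the detergent bottle, the jar and the cup are left where they stand.

Things in the scene. Friction and masses are not known exactly. Their poses are not given: they have to be found in the camera images.
- bin_green: white stack-nest bin with green ledges, feet and one green end, on top of the nested pile. 170 (x) x 70 (y) x 70 mm high, 0.18 kg. Origin: centre of underside; +x to the coloured end. Trough 150 x 41 mm (inside 144 x 35, floor 3 thick) up to z 32; there a 3 mm shoulder steps out to an upright collar 170 x 70 mm (inside 164 x 64), rim at z 70. Lift by the collar, across its 70 mm width.
- bin_blue: same bin in blue (0.14 to 0.24 kg), middle of the nested pile. All bins: 4 ledges inside the collar's long sides, tops at z 64, 20 mm long, centred at x = +68 and -40, reaching in to |y| = 23.5; 4 feet beside the trough's bottom at x = -68 and +40, 14 mm long, 8 high, reaching out to |y| = 28.5, undersides at z 0.
- bin_orange: same bin in orange, bottom of the pile, on the worktop. A bin set in another the same way round nests: shoulder on rim, origin 38 mm above the lower's (so the pile stands). Turned half a turn it rests with its feet on the ledges: origin 64 mm above the lower's, underside 6 mm below the lower's rim, with 3.5 mm play sideways and 7 mm lengthwise.
- bin_green_mark (a point): middle of the upper edge of the green end (83.5 mm from the bin's centre along its +x, 70 mm up)
- bin_blue_mark (a point): the same point of the blue bin's blue end
- bin_orange_mark (a point): the same point of the orange bin's orange end
- soap_green: bar of stain soap in green wrapping with a pale paper band, 62 (x) x 28 (y) x 36 mm high, 0.08 kg; origin at the centre of its underside. Gripped across its 62 mm length it can be lowered into a bin's trough (long axis of bar along the bin's). May be absent.
- soap_blue: bar of stain soap in blue wrapping with a pale paper band, 62 (x) x 28 (y) x 36 mm high, 0.08 kg; origin at the centre of its underside. Gripped across its 62 mm length it can be lowered into a bin's trough (long axis of bar along the bin's). May be absent.
- soap_orange: bar of stain soap in orange wrapping with a pale paper band, 62 (x) x 28 (y) x 36 mm high, 0.08 kg; origin at the centre of its underside. Gripped across its 62 mm length it can be lowered into a bin's trough (long axis of bar along the bin's). May be absent.
- dock_seat (a point): centre of the fixed dock's seat, on its aluminium plate's top (15 mm up): the green bin's origin belongs here, length along this x. +x points from thumbscrew to grey fence, whose face at +75 mm stops the bin's trough end. Side guides, 10 mm high, inner faces at y = +-33 mm. The jaw leaves 11 to 14 mm of end play: set the bin in 3 to 5 mm short of the fence; the jaw pushes it home.
- jaw_face (a point): middle of the pushing face of the red jaw, a block 50 mm wide, its top 41 mm above the worktop; it slides along the dock's x and meets the seated bin's trough at 75 mm from the seat, on the -x side
- knob_top (a point): top centre of the thumbscrew's black wing, 84 mm above the worktop, 175 mm from the seat along the dock's -x. Upright axis. The wing is a bar 60 long x 16 thick x 32 mm high over a steel collar (top 47 mm above the worktop); pinch it across its 16 mm. This point's x runs along the bar and turns with it.
- screw (a joint): turn of the screw under the wing, rad, 0 to 4.6, growing clockwise seen from above; moves the jaw 4 mm per rad towards the fence. Starts at 0 to 0.7 and stays where left (drag 0.015 N m). With the bin home it stops at about 3.5.
- clutch (a joint): slip of the wing over its screw, rad, 0 at the start. Only when the torque passes 0.09 N m does it grow, the wing turning clockwise while screw and jaw stand still, and it stays where left. The first slip is enough; much over half a radian is overtightened.
- detergent: white detergent bottle, 76 mm across, 190 mm high, origin at the centre of its underside; leave alone
- tub: clear jar with white lid, 84 mm across, 100 mm high, origin underneath; leave alone
- peg_cup: blue ceramic cup, 80 mm across, 90 mm high, origin underneath; leave alone

How it is judged:
On the way, in this order (a step that is already met when the one before it is completed fails the run):
1. the green bin stands in the dock against the fence and the thumbscrew is tightened until its clutch has just slipped (x of bin_green in the frame of dock_seat between -0.004 and 0.004 m and y of bin_green in the frame of dock_seat between -0.008 and 0.008 m and z of bin_green in the frame of dock_seat between -0.003 and 0.004 m and angle between the x axis of bin_green and the x axis of dock_seat, either way round below 0.15 rad and angle between bin_green's own z axis and vertical below 0.05 rad and x of jaw_face in the frame of dock_seat above -0.079 m and value of joint clutch between 0.05 and 0.7 rad), for 0.2 s.
2. the blue bin, turned half a turn to the green one, rests on the green bin's ledges (x of bin_blue in the frame of bin_green between -0.012 and 0.012 m and y of bin_blue in the frame of bin_green between -0.007 and 0.007 m and z of bin_blue in the frame of bin_green between 0.06 and 0.068 m and x of bin_blue_mark in the frame of bin_green below -0.06 m and angle between bin_blue's own z axis and vertical below 0.05 rad), for 0.2 s.
3. the orange bin, turned half a turn to the blue one, rests on the blue bin's ledges (x of bin_orange in the frame of bin_blue between -0.012 and 0.012 m and y of bin_orange in the frame of bin_blue between -0.007 and 0.007 m and z of bin_orange in the frame of bin_blue between 0.06 and 0.068 m and x of bin_orange_mark in the frame of bin_blue below -0.06 m and angle between bin_orange's own z axis and vertical below 0.05 rad), for 0.2 s.
At the end, for the whole second after the job is handed in: Green bin home in the dock (4 mm along, 8 mm across), jaw on it, clutch slipped 0.05 to 0.7 rad; blue on green and orange on blue, level on the ledges (64 +-4 mm up, within 12 mm lengthwise, 7 mm sideways), coloured ends alternating; each bar in the bin of its colour; all at rest (all of step 1 and all of step 2 and all of step 3 and x of soap_green in the frame of bin_green between -0.05 and 0.05 m and y of soap_green in the frame of bin_green between -0.02 and 0.02 m and z of soap_green in the frame of bin_green between -0.002 and 0.034 m and linear speed of each of soap_green, soap_blue, soap_orange, bin_green, bin_blue, bin_orange below 0.02 m/s and x of soap_blue in the frame of bin_blue between -0.05 and 0.05 m and y of soap_blue in the frame of bin_blue between -0.02 and 0.02 m and z of soap_blue in the frame of bin_blue between -0.002 and 0.034 m and x of soap_orange in the frame of bin_orange between -0.05 and 0.05 m and y of soap_orange in the frame of bin_orange between -0.02 and 0.02 m and z of soap_orange in the frame of bin_orange between -0.002 and 0.034 m); the robot touches nothing.
It fails at once if the thumbscrew is overtightened: the clutch slips more than 0.7 rad (value of joint clutch above 0.7 rad).
It fails at once if a bystander (bottle, jar or cup) is shifted by more than 30 mm (distance of any of detergent, tub, peg_cup from where it was at the start of the episode above 0.03 m).
Of soap_green, soap_blue, soap_orange only 2 to 3 are there at a start; the rules pass over those that are not, and their reading is None.
At some moment in a run one of soap_green, soap_blue, soap_orange may be knocked a few centimetres aside while the robot is not near it.
It also fails if it takes over 210 s, if anything falls off the work surface, if the arm or the gripper's body presses on something with over 40 N, if the wrist force passes 120 N, or if a joint passes its speed limit or range.

## Working session

There is one attempt and no reset: what is moved stays moved. The work goes in short steps, Python scripts to look and compute and a shell command to move; the robot and the scene stay as the last step left them, time stands still between calls to the robot, and variables do not carry over. Pictures are saved under pics/ and viewed, about 12 in all and at most 16, crops included, and the job is handed in when it is done.

```bash
ls; mkdir -p pics; cat > h.py <<'E'
import numpy as np, cv2, json
from bench import observe, capture
from scipy.spatial.transform import Rotation as R
def cam(name):
    s=observe(); c=capture(name)
    if name=='wrist':
        T=np.eye(4); T[:3,:3]=R.from_quat(s['tcp_rot']).as_matrix(); T[:3,3]=s['eef_pos']
        c['T']=T@np.array(c['hand_eye'])
    else: c['T']=np.array(c['world_from_camera'])
    return c
def save(c,fn,s=1,crop=None):
    im=cv2.cvtColor(np.array(c['frame']),cv2.COLOR_RGB2BGR)
    if crop: im=im[crop[1]:crop[3],crop[0]:crop[2]]
    cv2.imwrite('pics/'+fn,cv2.resize(im,None,fx=s,fy=s,interpolation=cv2.INTER_CUBIC))
def slopes(c,uv):
    uv=np.atleast_2d(uv).astype(float); K=np.array(c['mtx'])
    return cv2.undistortPoints(uv[:,None],K,np.array([c['k1'],0,0,0.]))[:,0]
def plane(c,uv,z):
    d=np.c_[slopes(c,uv),np.ones(len(np.atleast_2d(uv)))]@c['T'][:3,:3].T; o=c['T'][:3,3]
    return o+d*((z-o[2])/d[:,2])[:,None]
def cloud(c):
    z=np.array(c['z_map']); v,u=np.mgrid[:z.shape[0],:z.shape[1]]
    s=slopes(c,np.c_[u.ravel(),v.ravel()])
    P=np.c_[s,np.ones(len(s))]*z.reshape(-1,1)
    W=P@c['T'][:3,:3].T+c['T'][:3,3]; W[z.ravel()==0]=np.nan
    return W.reshape(*z.shape,3)
E
python3 - <<'E'
from h import *
print(observe())
for n in ['scene','top','wrist']:
    c=cam(n); save(c,n+'0.png'); print(n,c['T'].round(3).tolist(),c['mtx'],c['k1'])
a=[cv2.imread(f'pics/{n}0.png') for n in ['scene','top']]
E
```

```text
pics
{'t': 0.0, 'qpos': array([-1.31811802e+00,  8.79731637e-02,  1.37227101e+00,  3.81677756e-06,
        1.68360450e+00, -1.03084107e-01]), 'qd': array([ 1.62361131e-04, -1.04679364e-04, -1.58275779e-04, -1.36043985e-03,
       -1.44611884e-03, -7.24513636e-05]), 'joint_torque': array([ 7.88260422e-05, -3.40182245e+01, -3.02424824e+01,  7.17198174e-02,
        3.30691575e-02, -1.74865231e-04]), 'eef_pos': array([ 0.1914322 , -0.51501267,  0.20428577]), 'tcp_rot': array([ 9.84220147e-01,  1.76944706e-01, -8.24017184e-05, -1.12499369e-03]), 'wrist_force': array([ 0.25489333, -0.27640373,  1.13839734]), 'ft_torque': array([-0.02623524,  0.02748688, -0.0205881 ]), 'grip_width': 0.9993678814717942}
scene [[-0.855, 0.358, -0.374, 0.961], [0.518, 0.594, -0.615, 0.71], [0.002, -0.72, -0.694, 0.823], [0.0, 0.0, 0.0, 1.0]] [[406.28729704   0.         279.29806876]
 [  0.         406.28729704 206.30221482]
 [  0.           0.           1.        ]] -0.035507911045689296
top [[-0.002, -0.996, 0.088, 0.501], [-1.0, 0.002, 0.01, 0.088], [-0.01, -0.088, -0.996, 1.245], [0.0, 0.0, 0.0, 1.0]] [[415.03677575   0.         283.33724179]
 [  0.         415.03677575 207.82503745]
 [  0.           0.           1.        ]] -0.05302202148066722
wrist [[0.348, -0.902, -0.256, 0.266], [-0.937, -0.335, -0.093, -0.487], [-0.002, 0.272, -0.962, 0.383], [0.0, 0.0, 0.0, 1.0]] [[364.64192971   0.         279.68821932]
 [  0.         364.64192971 204.76191014]
 [  0.           0.           1.        ]] -0.057158437488169365
```

View pics/top0.png

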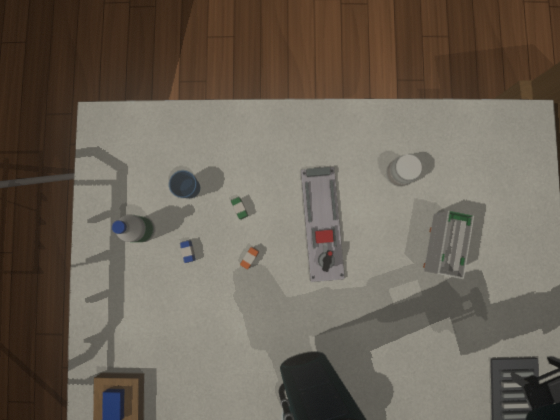

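View pics/scene0.png

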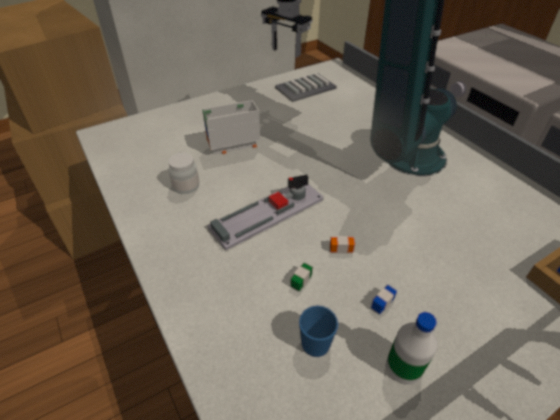

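Top view: pile at (455,245) with the green end up-image, dock along u≈322 with the fence at v≈172, jaw (325,237) and wing (328,262). Soaps: green (239,208), blue (187,251), orange (249,257). Jar (405,168), cup (183,184), bottle (130,228). All three bars are present.

```bash
cat > m0.py <<'E'
from h import *
import sys
def masks(c):
    h=cv2.cvtColor(np.array(c['frame']),cv2.COLOR_RGB2HSV); H,S,V=[h[...,i].astype(int) for i in range(3)]
    return {'green':(H>50)&(H<85)&(S>110)&(V>35),'blue':(H>105)&(H<125)&(S>130)&(V>35),'orange':(H>4)&(H<20)&(S>150)&(V>90),'red':((H<4)|(H>175))&(S>140)&(V>50)}
def blobs(c,mind=15):
    W=cloud(c)
    for k,m in masks(c).items():
        m=cv2.morphologyEx(m.astype(np.uint8),cv2.MORPH_CLOSE,np.ones((3,3)))
        n,l,st,ce=cv2.connectedComponentsWithStats(m)
        for i in range(1,n):
            if st[i,4]>=mind:
                p=W[l==i]; print(k,st[i,4],ce[i].round(1),np.nanmedian(p,0).round(3),'zmax',np.nanpercentile(p[:,2],95).round(3))
E
python3 - <<'E'
from m0 import *
for n in ['top','scene']:
    c=cam(n); print(n); blobs(c)
c=cam('top'); W=cloud(c)
for uv in [(322,172),(322,210),(325,237),(328,256),(328,265),(405,168),(183,184),(119,228),(455,245),(450,274),(460,216),(308,200)]:
    print(uv,W[uv[1],uv[0]].round(3))
save(c,'topc.png',6,(290,150,490,290)) if 0 else cv2.imwrite('pics/t1.png',cv2.resize(cv2.cvtColor(np.array(c['frame']),cv2.COLOR_RGB2BGR)[155:290,290:490],None,fx=4,fy=4,interpolation=cv2.INTER_CUBIC))
E
```

```text
top
blue 99 [118.1 226.8] [0.545 0.523 0.19 ] zmax 0.193
blue 16 [184.4 244.2] [0.502 0.389 0.036] zmax 0.04
blue 477 [111.1 405.6] [0.053 0.578 0.08 ] zmax 0.083
orange 35 [252.7 251.3] [0.481 0.188 0.036] zmax 0.039
orange 34 [244.7 264.4] [0.444 0.212 0.036] zmax 0.041
red 183 [324.  236.2] [ 0.524 -0.018  0.041] zmax 0.045
scene
green 29 [306.8 266.5] [0.588 0.226 0.034] zmax 0.036
green 122 [296.4 282. ] [0.632 0.248 0.032] zmax 0.036
green 519 [403.8 367. ] [0.579 0.543 0.059] zmax 0.083
blue 37 [390.8 289.5] [0.46  0.383 0.036] zmax 0.038
blue 144 [378.1 304.4] [0.508 0.395 0.03 ] zmax 0.037
blue 276 [425.7 321.8] [0.551 0.529 0.189] zmax 0.191
orange 177 [57.1  9.3] [ 0.837 -1.321  0.247] zmax 0.25
orange 50 [27.9  5.2] [ 0.933 -1.459  0.247] zmax 0.251
orange 53 [23.7 15.8] [ 0.968 -1.322  0.248] zmax 0.25
orange 79 [45.  19.4] [ 0.899 -1.22   0.247] zmax 0.25
orange 31 [76.2 16.8] [ 0.781 -1.174  0.248] zmax 0.25
orange 24 [ 3.  22.2] [ 1.052 -1.288  0.247] zmax 0.249
orange 19 [81.1 23.3] [ 0.782 -1.089  0.247] zmax 0.249
orange 16 [41.9 48.9] [ 0.95  -0.984  0.222] zmax 0
[... 855 characters left out ...]
0.05
orange 136 [  6.4 301.4] [ 1.498 -0.793 -0.751] zmax -0.745
orange 1855 [ 36.5 321.5] [ 1.402 -0.615 -0.751] zmax -0.745
orange 8433 [ 57.3 380.9] [ 1.355 -0.295 -0.751] zmax -0.745
orange 24 [553.7 418. ] [-0.172  0.801 -0.751] zmax -0.747
red 203 [277.9 200.2] [ 0.528 -0.008  0.039] zmax 0.042
(322, 172) [ 0.713 -0.014  0.034]
(322, 210) [ 0.602 -0.015  0.018]
(325, 237) [ 0.521 -0.02   0.044]
(328, 256) [ 0.468 -0.025  0.083]
(328, 265) [ 0.443 -0.025  0.08 ]
(405, 168) [ 0.712 -0.241  0.101]
(183, 184) [0.682 0.403 0.01 ]
(119, 228) [0.542 0.521 0.192]
(455, 245) [ 0.497 -0.374  0.101]
(450, 274) [ 0.419 -0.354  0.112]
(460, 216) [ 0.576 -0.386  0.113]
(308, 200) [0.631 0.027 0.028]
```

View pics/t1.png

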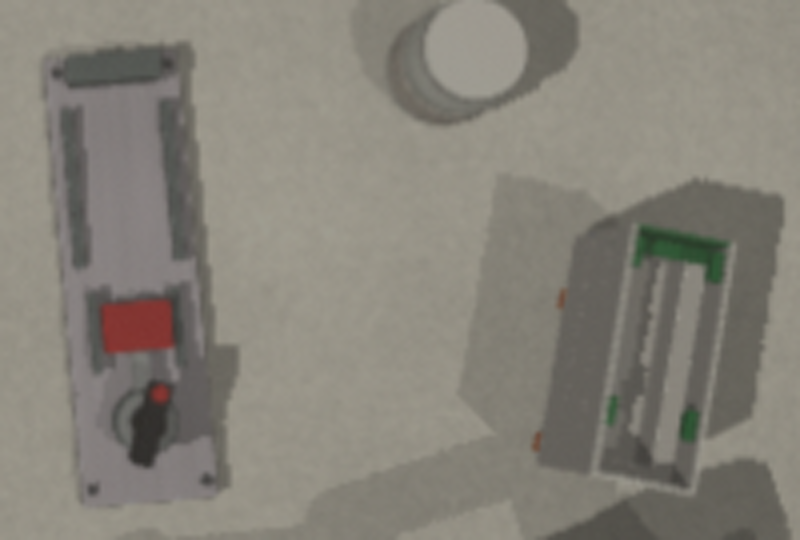

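```bash
python3 -m jog '[{"x":0.034,"y":0.02,"z":0.014,"wz":-4,"fingers":1},{"x":0.034,"y":0.02,"z":0.014,"wz":-4,"fingers":1},{"x":0.034,"y":0.02,"z":0.014,"wz":-4,"fingers":1},{"x":0.034,"y":0.02,"z":0.014,"wz":-4,"fingers":1},{"x":0.034,"y":0.02,"z":0.014,"wz":-4,"fingers":1},{"x":0.034,"y":0.02,"z":0.014,"wz":-4,"fingers":1},{"x":0.034,"y":0.02,"z":0.014,"wz":-4,"fingers":1},{"x":0.034,"y":0.02,"z":0.014,"wz":-4,"fingers":1},{"fingers":1},{"fingers":1}]' 25
python3 - <<'E'
from h import *
s=observe(); print(s['eef_pos'],R.from_quat(s['tcp_rot']).as_euler('zyx',degrees=True),s['qpos'])
c=cam('wrist'); save(c,'w1.png'); np.savez('w1.npz',W=cloud(c),f=c['frame'],T=c['T'])
E
```

```text
[ 0.19155209 -0.51539279  0.20510131] [-2.03864060e+01 -1.01502714e-02 -1.79962983e+02] [-1.31807069e+00  8.74694029e-02  1.37120646e+00 -1.00474598e-05
  1.68358663e+00 -1.03085455e-01]validation failed for argument at $[0]...
```

View pics/w1.png

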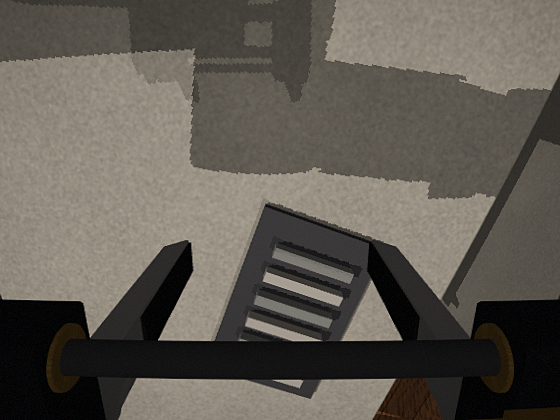

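The picture shows an empty worktop and a drain grate; the gripper covers rows 240 and below. The move was refused, and rows probably need every field.

```bash
python3 -m jog '[{"wx":0,"wy":0,"wz":-4,"x":0.034,"y":0.02,"z":0.014,"fingers":1},{"wx":0,"wy":0,"wz":-4,"x":0.034,"y":0.02,"z":0.014,"fingers":1},{"wx":0,"wy":0,"wz":-4,"x":0.034,"y":0.02,"z":0.014,"fingers":1},{"wx":0,"wy":0,"wz":-4,"x":0.034,"y":0.02,"z":0.014,"fingers":1},{"wx":0,"wy":0,"wz":-4,"x":0.034,"y":0.02,"z":0.014,"fingers":1},{"wx":0,"wy":0,"wz":-4,"x":0.034,"y":0.02,"z":0.014,"fingers":1},{"wx":0,"wy":0,"wz":-4,"x":0.034,"y":0.02,"z":0.014,"fingers":1},{"wx":0,"wy":0,"wz":-4,"x":0.034,"y":0.02,"z":0.014,"fingers":1},{"wx":0,"wy":0,"wz":0,"x":0,"y":0,"z":0,"fingers":1},{"wx":0,"wy":0,"wz":0,"x":0,"y":0,"z":0,"fingers":1}]' 25
python3 - <<'E'
from h import *
s=observe(); M=R.from_quat(s['tcp_rot']).as_matrix(); print(s['t'],s['eef_pos'],np.degrees(np.arctan2(M[1,0],M[0,0])),M[2,2],s['qpos'])
c=cam('wrist'); save(c,'w2.png'); np.savez('w2.npz',W=cloud(c),f=c['frame'],T=c['T'])
E
```

```text
t: 1.35
eef_pos: [0.4641, -0.3552, 0.3175]
tcp_rot: [0.995, -0.1, -0.0, 0.0]
wrist_force: [-0.7, 0.8, -0.7]
grip_width: 1.001
1.35 [ 0.46410749 -0.35521982  0.31748164] -11.485522969325201 -0.999999780847048 [-7.49883351e-01  1.72566037e-01  1.05536914e+00 -6.80082136e-04
  1.91349002e+00  1.02114453e+00]
```

View pics/w2.png

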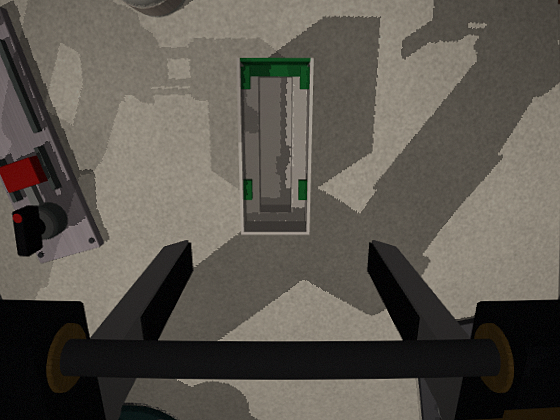

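The wrist picture shows the rim corners near (240,58), (312,58), (310,234), (242,234), with the green end at the top. Next I measure the rim from depth and cross-check it with the top view.

```bash
cat > rim.py <<'E'
from h import *
def rim(W,box,zlo,tol=0.012):
    x0,x1,y0,y1=box
    P=W.reshape(-1,3); P=P[~np.isnan(P[:,0])]
    P=P[(P[:,0]>x0)&(P[:,0]<x1)&(P[:,1]>y0)&(P[:,1]<y1)&(P[:,2]>zlo)]
    zr=np.percentile(P[:,2],80); Q=P[abs(P[:,2]-zr)<tol]
    (cx,cy),(w,h),a=cv2.minAreaRect((Q[:,:2]*1000).astype(np.float32))
    if w<h: a+=90; w,h=h,w
    a=(a+90)%180-90
    return np.array([cx,cy,w,h,a]).round(1),'z',np.median(Q[:,2]).round(4),len(Q)
E
python3 - <<'E'
from rim import *
W=np.load('w2.npz')['W']; b=(.38,.62,-.44,-.30)
print(rim(W,b,.125)); print(rim(W,b,.125,.006))
ct=cam('top'); print('top',rim(cloud(ct),b,.125))
# height by two views: green end outer corners, wrist vs top rays
c=dict(np.load('w2.npz'))
cw=cam('wrist')
for z in (.14,.146,.152):
    print(z,'wrist',plane(cw,[(240,58),(312.5,58),(310,235),(242,235)],z)[:,:2].round(4).tolist(), 'top',plane(ct,[(450,211.5),(473.5,215.5),(463.5,277.5),(439,273)],z)[:,:2].round(4).tolist())
# wing/jaw/dock from wrist
for uv in [(20,175),(25,225),(16,218),(27,250)]: print(uv,W[uv[1],uv[0]].round(4))
E
```

```text
(array([ 480.3, -360.4,  130.3,   36.8,   78.4]), 'z', np.float64(0.4317), 35051)
(array([ 484. , -359. ,  126. ,   30.1,   78.4]), 'z', np.float64(0.4319), 29657)
top (array([ 480. , -324.8,   77.5,   31.4,  -38. ]), 'z', np.float64(0.5138), 264)
0.14 wrist [[0.5868, -0.3439], [0.5733, -0.4091], [0.4039, -0.3755], [0.4181, -0.3063]] top [[0.5868, -0.3483], [0.5758, -0.412], [0.411, -0.3788], [0.4234, -0.3133]]
0.146 wrist [[0.586, -0.3444], [0.5727, -0.4085], [0.4062, -0.3755], [0.4202, -0.3074]] top [[0.5863, -0.3459], [0.5754, -0.4093], [0.4115, -0.3763], [0.4238, -0.3111]]
0.152 wrist [[0.5852, -0.3449], [0.5722, -0.4078], [0.4085, -0.3754], [0.4223, -0.3085]] top [[0.5859, -0.3435], [0.575, -0.4066], [0.412, -0.3738], [0.4242, -0.3089]]
(20, 175) [ 0.5234 -0.0194  0.0396]
(25, 225) [ 0.4649 -0.034   0.0824]
(16, 218) [ 0.4759 -0.027   0.0835]
(27, 250) [ 0.4327 -0.0221  0.0809]
```

```bash
sed -i 's/&(P\[:,2\]>zlo)\]/\&(P[:,2]>zlo)\&(P[:,2]<zlo+.04)]/' rim.py
python3 - <<'E'
from rim import *
b=(.38,.62,-.44,-.29)
cw=cam('wrist'); W=cloud(cw); print(rim(W,b,.125),rim(W,b,.125,.006)); ct=cam('top'); print(rim(cloud(ct),b,.125))
# plate/dock from top
E
```

```text
(array([ 498.7, -356.8,  169.3,   70.5,  -11.7]), 'z', np.float64(0.1445), 2945) (array([ 498.7, -356.8,  169.3,   70.5,  -11.7]), 'z', np.float64(0.1452), 2155)
(array([ 499.3, -357.2,  171.7,   75. ,  -11.5]), 'z', np.float64(0.1432), 447)
```

```bash
python3 -m jog '[{"wx":0,"wy":0,"wz":1.8,"x":0.002,"y":0.041,"z":0.006,"fingers":1},{"wx":0,"wy":0,"wz":1.8,"x":0.002,"y":0.041,"z":0.006,"fingers":1},{"wx":0,"wy":0,"wz":1.8,"x":0.002,"y":0.041,"z":0.006,"fingers":1},{"wx":0,"wy":0,"wz":1.8,"x":0.002,"y":0.041,"z":0.006,"fingers":1},{"wx":0,"wy":0,"wz":1.8,"x":0.002,"y":0.041,"z":0.006,"fingers":1},{"wx":0,"wy":0,"wz":1.8,"x":0.002,"y":0.041,"z":0.006,"fingers":1},{"wx":0,"wy":0,"wz":1.8,"x":0.002,"y":0.041,"z":0.006,"fingers":1},{"wx":0,"wy":0,"wz":1.8,"x":0.002,"y":0.041,"z":0.006,"fingers":1},{"wx":0,"wy":0,"wz":0,"x":0,"y":0,"z":0,"fingers":1},{"wx":0,"wy":0,"wz":0,"x":0,"y":0,"z":0,"fingers":1}]'
cat > dockm.py <<'E'
from m0 import *
def rect(P):
    (cx,cy),(w,h),a=cv2.minAreaRect((P[:,:2]*1000).astype(np.float32))
    if w<h: a+=90; w,h=h,w
    return np.array([cx,cy,w,h,(a+90)%180-90]).round(1)
def sel(W,box,z0,z1,m=None):
    x0,x1,y0,y1=box
    k=(W[...,0]>x0)&(W[...,0]<x1)&(W[...,1]>y0)&(W[...,1]<y1)&(W[...,2]>z0)&(W[...,2]<z1)
    if m is not None: k&=m
    n,l,st,_=cv2.connectedComponentsWithStats(k.astype(np.uint8))
    return W[l==1+np.argmax(st[1:,4])]
E
python3 - <<'E'
from dockm import *
s=observe(); M=R.from_quat(s['tcp_rot']).as_matrix(); print(s['t'],s['eef_pos'],np.degrees(np.arctan2(M[1,0],M[0,0])))
c=cam('wrist'); save(c,'w3.png'); W=cloud(c)
np.savez('w3.npz',W=W,f=c['frame'])
mk=masks(c)
print('jaw',rect(sel(W,(.45,.58,-.08,.06),.03,.05,mk['red'])))
p=sel(W,(.38,.53,-.09,.05),.075,.095); print('wing',rect(p),np.median(p[:,2]))
p=sel(W,(.64,.78,-.09,.07),.026,.06); print('fence',rect(p),np.median(p[:,2]))
p=sel(W,(.38,.78,-.12,.1),.008,.1); print('plate+',rect(p))
E
```

```text
t: 2.6
eef_pos: [0.4793, -0.0277, 0.3656]
tcp_rot: [1.0, 0.025, 0.0, 0.0]
wrist_force: [0.0, -0.3, -0.0]
grip_width: 0.999
2.6 [ 0.47930479 -0.02765661  0.36562515] 2.811955132968841
jaw [524.2 -16.3  49.2  35.  -86.6]
wing [455.2 -22.4  60.2  16.  -15.2] 0.08315636709335161
fence [649.6  30.7   1.8   1.  -44.7] 0.026015466062360493
plate+ [543.7 -15.1 297.8 100.7   4.4]
```

View pics/w3.png

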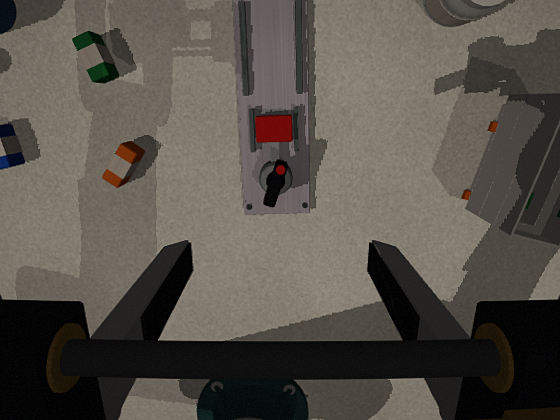

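Wing at (278,185) with its red dot end at the upper right, jaw at (274,128). The fence is cut off above row 0, so I move ahead 0.13 m for the guides and fence.

```bash
python3 -m jog '[{"wx":0,"wy":0,"wz":0.4,"x":0.033,"y":0.003,"z":-0.01,"fingers":1},{"wx":0,"wy":0,"wz":0.4,"x":0.033,"y":0.003,"z":-0.01,"fingers":1},{"wx":0,"wy":0,"wz":0.4,"x":0.033,"y":0.003,"z":-0.01,"fingers":1},{"wx":0,"wy":0,"wz":0,"x":0.033,"y":0.003,"z":-0.01,"fingers":1},{"wx":0,"wy":0,"wz":0,"x":0,"y":0,"z":0,"fingers":1},{"wx":0,"wy":0,"wz":0,"x":0,"y":0,"z":0,"fingers":1}]'
python3 - <<'E'
from dockm import *
c=cam('wrist'); save(c,'w4.png'); W=cloud(c)
np.savez('w4.npz',W=W,f=c['frame'])
mk=masks(c)
for b in [(.45,.58,-.08,.06)]:
    try: print('jaw',rect(sel(W,b,.03,.05,mk['red'])))
    except Exception as e: print(e)
p=sel(W,(.64,.78,-.09,.07),.028,.06); print('fence',rect(p),np.median(p[:,2]))
for y0,y1 in((-.08,-.035),(0,.05)):
  p=sel(W,(.54,.69,y0,y1),.0205,.03); print('guide',rect(p),np.median(p[:,2]))
p=sel(W,(.38,.78,-.12,.1),.008,.1); print('plate+',rect(p))
p=W[(W[...,0]>.58)&(W[...,0]<.66)&(abs(W[...,1]+.012)<.015)]; print('plate z',np.median(p[:,2]))
E
```

```text
t: 3.25
eef_pos: [0.6115, -0.0175, 0.3233]
tcp_rot: [0.999, 0.033, -0.002, -0.0]
wrist_force: [-0.6, 1.4, 0.5]
grip_width: 1.001
jaw [525.  -16.7  49.   34.9 -86.8]
fence [714.8  -1.5  69.7  22.3 -86.2] 0.038445043156379616
guide [631.4 -45.2 116.6   8.1   4.7] 0.024338356893591373
guide [625.5  28.5 118.6   8.2   4.7] 0.024394563839533978
plate+ [561.9 -13.6 335.7 100.7   4.5]
plate z 0.43646184666236404
```

View pics/w4.png

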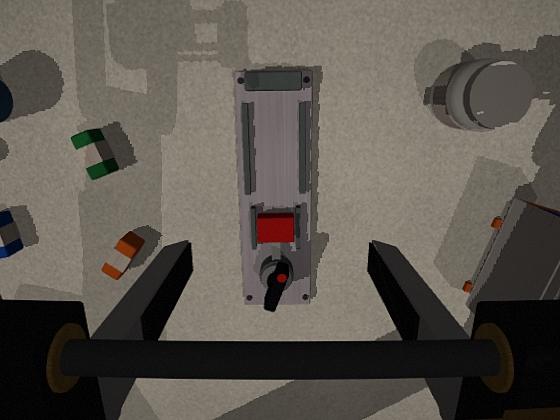

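Dock frame: seat (0.629, -0.0084), yaw 4.6°. The fence, guides and knob agree within 1 mm. The jaw face is about 87 mm before the seat. Now to the pile.

```bash
python3 -m jog '[{"wx":0,"wy":0,"wz":-1.94,"x":-0.0141,"y":-0.0424,"z":-0.009,"fingers":1},{"wx":0,"wy":0,"wz":-1.94,"x":-0.0141,"y":-0.0424,"z":-0.009,"fingers":1},{"wx":0,"wy":0,"wz":-1.94,"x":-0.0141,"y":-0.0424,"z":-0.009,"fingers":1},{"wx":0,"wy":0,"wz":-1.94,"x":-0.0141,"y":-0.0424,"z":-0.009,"fingers":1},{"wx":0,"wy":0,"wz":-1.94,"x":-0.0141,"y":-0.0424,"z":-0.009,"fingers":1},{"wx":0,"wy":0,"wz":-1.94,"x":-0.0141,"y":-0.0424,"z":-0.009,"fingers":1},{"wx":0,"wy":0,"wz":-1.94,"x":-0.0141,"y":-0.0424,"z":-0.009,"fingers":1},{"wx":0,"wy":0,"wz":-1.94,"x":-0.0141,"y":-0.0424,"z":-0.009,"fingers":1},{"wx":0,"wy":0,"wz":0,"x":0,"y":0,"z":-0.02,"fingers":1},{"wx":0,"wy":0,"wz":0,"x":0,"y":0,"z":-0.02,"fingers":1},{"wx":0,"wy":0,"wz":0,"x":0,"y":0,"z":0,"fingers":1},{"wx":0,"wy":0,"wz":0,"x":0,"y":0,"z":0,"fingers":1}]' 25
```

```text
t: 4.5
eef_pos: [0.4981, -0.3549, 0.2152]
tcp_rot: [0.995, -0.101, 0.001, 0.001]
wrist_force: [0.7, -0.7, -0.1]
grip_width: 1.002
```

```bash
python3 -m jog '[{"wx":0,"wy":0,"wz":0,"x":0.0006,"y":-0.0019,"z":-0.03,"fingers":1},{"wx":0,"wy":0,"wz":0,"x":0,"y":0,"z":-0.03,"fingers":1},{"wx":0,"wy":0,"wz":0,"x":0,"y":0,"z":-0.025,"fingers":1},{"wx":0,"wy":0,"wz":0,"x":0,"y":0,"z":-0.014,"fingers":1},{"wx":0,"wy":0,"wz":0,"x":0,"y":0,"z":0,"fingers":1},{"wx":0,"wy":0,"wz":0,"x":0,"y":0,"z":0,"fingers":-1},{"wx":0,"wy":0,"wz":0,"x":0,"y":0,"z":0,"fingers":-1},{"wx":0,"wy":0,"wz":0,"x":0,"y":0,"z":0,"fingers":-1},{"wx":0,"wy":0,"wz":0,"x":0,"y":0,"z":0,"fingers":-1},{"wx":0,"wy":0,"wz":0,"x":0,"y":0,"z":0,"fingers":-1},{"wx":0,"wy":0,"wz":0,"x":0,"y":0,"z":0,"fingers":-1}]' 25
```

```text
t: 5.6
eef_pos: [0.5001, -0.3574, 0.1162]
tcp_rot: [0.995, -0.101, 0.001, 0.001]
wrist_force: [0.4, 0.0, 6.2]
grip_width: 0.744
```

```bash
python3 -m jog '[{"wx":0,"wy":0,"wz":0,"x":0,"y":0,"z":0.006,"fingers":-1},{"wx":0,"wy":0,"wz":0,"x":0,"y":0,"z":0.008,"fingers":-1},{"wx":0,"wy":0,"wz":0,"x":0,"y":0,"z":0.012,"fingers":-1},{"wx":0,"wy":0,"wz":0,"x":0,"y":0,"z":0.015,"fingers":-1},{"wx":0,"wy":0,"wz":0,"x":0,"y":0,"z":0.02,"fingers":-1},{"wx":0,"wy":0,"wz":0,"x":0,"y":0,"z":0.02,"fingers":-1},{"wx":0,"wy":0,"wz":0,"x":0,"y":0,"z":0.02,"fingers":-1},{"wx":0,"wy":0,"wz":0,"x":0,"y":0,"z":0.02,"fingers":-1},{"wx":0,"wy":0,"wz":0,"x":0,"y":0,"z":0,"fingers":-1},{"wx":0,"wy":0,"wz":0,"x":0,"y":0,"z":0,"fingers":-1}]' 25
python3 - <<'E'
from rim import *
s=observe(); print(s['eef_pos'],s['wrist_force'])
c=cam('top'); W=cloud(c); b=(.38,.62,-.46,-.26)
print('pile',rim(W,b,.085)); print('held?',rim(W,b,.21,.02))
c=cam('scene'); save(c,'s1.png',3,(140,40,330,180))
E
```

```text
t: 6.6
eef_pos: [0.4996, -0.3568, 0.2363]
tcp_rot: [0.995, -0.1, 0.001, 0.001]
wrist_force: [0.1, 0.3, -3.2]
grip_width: 0.743
[ 0.49959129 -0.35680388  0.23631906] [ 0.14964434  0.2980712  -3.17805149]
pile (array([ 501.8, -344.9,  171.5,   48.2,  -12.6]), 'z', np.float64(0.1063), 230)
held? (array([ 500.6, -349.5,  171.1,   81.4,  -11.3]), 'z', np.float64(0.2328), 580)
```

View pics/s1.png

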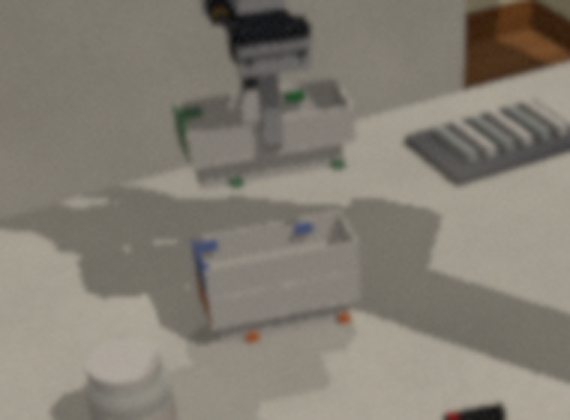

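```bash
python3 -m jog '[{"wx":0,"wy":0,"wz":1,"x":0.0079,"y":0.0217,"z":0,"fingers":-1},{"wx":0,"wy":0,"wz":2,"x":0.0158,"y":0.0435,"z":0,"fingers":-1},{"wx":0,"wy":0,"wz":2,"x":0.0158,"y":0.0435,"z":0,"fingers":-1},{"wx":0,"wy":0,"wz":2,"x":0.0158,"y":0.0435,"z":0,"fingers":-1},{"wx":0,"wy":0,"wz":2,"x":0.0158,"y":0.0435,"z":0,"fingers":-1},{"wx":0,"wy":0,"wz":2,"x":0.0158,"y":0.0435,"z":0,"fingers":-1},{"wx":0,"wy":0,"wz":2,"x":0.0158,"y":0.0435,"z":0,"fingers":-1},{"wx":0,"wy":0,"wz":2,"x":0.0158,"y":0.0435,"z":0,"fingers":-1},{"wx":0,"wy":0,"wz":1.1,"x":0.0079,"y":0.0218,"z":0,"fingers":-1},{"wx":0,"wy":0,"wz":0,"x":0,"y":0,"z":-0.03,"fingers":-1},{"wx":0,"wy":0,"wz":0,"x":0,"y":0,"z":-0.03,"fingers":-1},{"wx":0,"wy":0,"wz":0,"x":0,"y":0,"z":-0.03,"fingers":-1},{"wx":0,"wy":0,"wz":0,"x":0,"y":0,"z":0,"fingers":-1},{"wx":0,"wy":0,"wz":0,"x":0,"y":0,"z":0,"fingers":-1},{"wx":0,"wy":0,"wz":0,"x":0,"y":0,"z":0,"fingers":-1}]'
python3 - <<'E'
from rim import *
P=[]
for i in range(3):
    c=cam('wrist'); s=observe(); P.append(s['eef_pos'])
print(np.mean(P,0)); M=R.from_quat(s['tcp_rot']).as_matrix(); print(np.degrees(np.arctan2(M[1,0],M[0,0])),M[2,2])
W=cloud(c); print(rim(W,(.52,.74,-.07,.06),.155,.008)); print(rim(cloud(cam('top')),(.52,.74,-.07,.06),.155,.012))
print(s['wrist_force'],s['ft_torque'])
E
```

```text
t: 8.2
eef_pos: [0.6268, -0.0089, 0.1475]
tcp_rot: [0.999, 0.04, 0.001, 0.0]
wrist_force: [0.1, 0.4, -1.4]
grip_width: 0.744
[ 0.62700185 -0.00891271  0.14799485]
4.556091771081083 -0.999991921661998
(array([626.1,  -8.9, 168.6,  94. ,   4.6]), 'z', np.float64(0.1768), 10929)
(array([574.1, -14.3,  68.9,  64.7, -85.2]), 'z', np.float64(0.1765), 118)
[ 0.37792309 -0.28140316 -1.99792693] [ 0.02734901 -0.00715307 -0.01075722]
```

```bash
python3 -m jog '[{"wx":0,"wy":0,"wz":0,"x":-0.001,"y":0.0003,"z":-0.03,"fingers":-1},{"wx":0,"wy":0,"wz":0,"x":0,"y":0,"z":-0.03,"fingers":-1},{"wx":0,"wy":0,"wz":0,"x":0,"y":0,"z":-0.016,"fingers":-1},{"wx":0,"wy":0,"wz":0,"x":0,"y":0,"z":-0.007,"fingers":-1},{"wx":0,"wy":0,"wz":0,"x":0,"y":0,"z":-0.004,"fingers":-1},{"wx":0,"wy":0,"wz":0,"x":0,"y":0,"z":-0.002,"fingers":-1},{"wx":0,"wy":0,"wz":0,"x":0,"y":0,"z":0,"fingers":-1},{"wx":0,"wy":0,"wz":0,"x":0,"y":0,"z":0,"fingers":-1}]'
```

```text
t: 9.2
eef_pos: [0.6256, -0.0085, 0.0578]
tcp_rot: [0.999, 0.04, 0.001, 0.0]
wrist_force: [0.0, 0.1, -0.3]
grip_width: 0.742
```

```bash
python3 -m jog '[{"wx":0,"wy":0,"wz":0,"x":0,"y":0,"z":-0.0015,"fingers":-1},{"wx":0,"wy":0,"wz":0,"x":0,"y":0,"z":-0.001,"fingers":-1},{"wx":0,"wy":0,"wz":0,"x":0,"y":0,"z":0,"fingers":-1}]'
python3 - <<'E'
from rim import *
c=cam('scene'); s=observe(); print(s['eef_pos'],s['wrist_force']); save(c,'s2.png',3,(180,120,370,260))
print(rim(cloud(c),(.52,.74,-.07,.06),.075,.008))
E
```

```text
t: 9.5
eef_pos: [0.6253, -0.0085, 0.0552]
tcp_rot: [0.999, 0.04, 0.001, 0.0]
wrist_force: [-1.1, -0.0, 4.3]
grip_width: 0.74
[ 0.62530761 -0.00845057  0.05524234] [-1.67065568e+00 -1.14625386e-04  3.19170111e+00]
(array([624.3,  -3.9, 170.8,  93.5,   4.1]), 'z', np.float64(0.0836), 219)
```

View pics/s2.png

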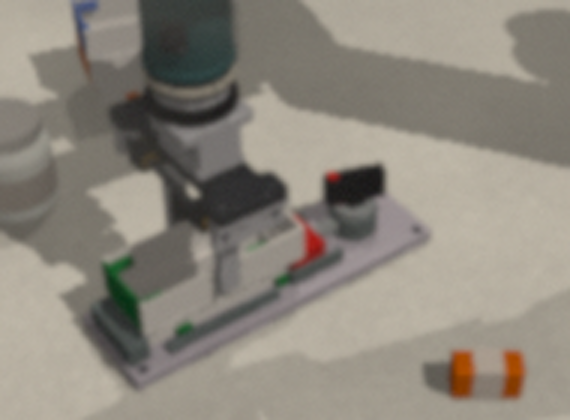

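Seated between the guides, with the rim at 0.084. I release, lift, and go to the wing, turning by +160°.

```bash
python3 -m jog '[{"wx":0,"wy":0,"wz":0,"x":0,"y":0,"z":0,"fingers":1},{"wx":0,"wy":0,"wz":0,"x":0,"y":0,"z":0,"fingers":1},{"wx":0,"wy":0,"wz":0,"x":0,"y":0,"z":0,"fingers":1},{"wx":0,"wy":0,"wz":0,"x":0,"y":0,"z":0,"fingers":1},{"wx":0,"wy":0,"wz":0,"x":0,"y":0,"z":0.02,"fingers":1},{"wx":0,"wy":0,"wz":0,"x":0,"y":0,"z":0.04,"fingers":1},{"wx":0,"wy":0,"wz":0,"x":0,"y":0,"z":0.04,"fingers":1},{"wx":0,"wy":0,"wz":8.4,"x":0,"y":0,"z":0.04,"fingers":1},{"wx":0,"wy":0,"wz":8.4,"x":-0.0189,"y":-0.0015,"z":0,"fingers":1},{"wx":0,"wy":0,"wz":8.4,"x":-0.0189,"y":-0.0015,"z":0,"fingers":1},{"wx":0,"wy":0,"wz":8.4,"x":-0.0189,"y":-0.0015,"z":0,"fingers":1},{"wx":0,"wy":0,"wz":8.4,"x":-0.0189,"y":-0.0015,"z":0,"fingers":1},{"wx":0,"wy":0,"wz":8.4,"x":-0.0189,"y":-0.0015,"z":0,"fingers":1},{"wx":0,"wy":0,"wz":8.4,"x":-0.0189,"y":-0.0015,"z":0,"fingers":1},{"wx":0,"wy":0,"wz":8.4,"x":-0.0189,"y":-0.0015,"z":0,"fingers":1},{"wx":0,"wy":0,"wz":8.4,"x":-0.0189,"y":-0.0015,"z":0,"fingers":1},{"wx":0,"wy":0,"wz":8.4,"x":-0.0189,"y":-0.0019,"z":0,"fingers":1},{"wx":0,"wy":0,"wz":8.4,"x":0,"y":0,"z":0,"fingers":1},{"wx":0,"wy":0,"wz":8.4,"x":0,"y":0,"z":0,"fingers":1},{"wx":0,"wy":0,"wz":8.4,"x":0,"y":0,"z":0,"fingers":1}]'
```

```text
t: 11.55
eef_pos: [0.4545, -0.0223, 0.1941]
tcp_rot: [0.544, 0.839, 0.0, 0.0]
wrist_force: [0.7, -0.0, -0.9]
grip_width: 0.999
```

```bash
python3 -m jog '[{"wx":0,"wy":0,"wz":8.4,"x":0,"y":0,"z":0,"fingers":1},{"wx":0,"wy":0,"wz":8.4,"x":0,"y":0,"z":0,"fingers":1},{"wx":0,"wy":0,"wz":8.4,"x":0,"y":0,"z":0,"fingers":1},{"wx":0,"wy":0,"wz":8.4,"x":0,"y":0,"z":0,"fingers":1},{"wx":0,"wy":0,"wz":8.4,"x":0,"y":0,"z":0,"fingers":1},{"wx":0,"wy":0,"wz":8.4,"x":0,"y":0,"z":0,"fingers":0},{"wx":0,"wy":0,"wz":0,"x":0,"y":0,"z":0,"fingers":0},{"wx":0,"wy":0,"wz":0,"x":0,"y":0,"z":0,"fingers":0}]'
python3 - <<'E'
from dockm import *
P=[]
for i in range(3):
    c=cam('top'); s=observe(); P.append(s['eef_pos'])
print(np.mean(P,0)); M=R.from_quat(s['tcp_rot']).as_matrix(); print(np.degrees(np.arctan2(M[1,0],M[0,0])),M[2,2],s['qpos'])
W=cloud(cam('scene')); p=sel(W,(.41,.50,-.06,.02),.070,.095); print('wing',rect(p),np.median(p[:,2]))
from rim import rim
print(rim(W,(.52,.74,-.07,.06),.075,.008),rim(cloud(c),(.52,.74,-.07,.06),.075,.008))
E
```

```text
t: 12.35
eef_pos: [0.4546, -0.0223, 0.194]
tcp_rot: [0.139, 0.99, 0.0, 0.0]
wrist_force: [-0.1, -0.8, -0.1]
grip_width: 0.778
[ 0.45466912 -0.02226485  0.19398246]
164.07511791221447 -0.999999992576268 [-1.73637607e-01 -1.23602288e-01  1.60076939e+00  9.18611658e-05
  1.66434503e+00 -1.46648373e+00]
wing [456.1 -18.8  59.6  19.7 -16.2] 0.08070434427215778
(array([623.8,  -5.6, 172.5,  74.9,   4.7]), 'z', np.float64(0.0805), 484) (array([625.1,  -9.4, 170.3,  70.3,   4.6]), 'z', np.float64(0.0844), 269)
```

```bash
python3 -m jog '[{"wx":0,"wy":0,"wz":0.7,"x":0.0006,"y":0,"z":-0.04,"fingers":0},{"wx":0,"wy":0,"wz":0,"x":0,"y":0,"z":-0.04,"fingers":0},{"wx":0,"wy":0,"wz":0,"x":0,"y":0,"z":-0.036,"fingers":0},{"wx":0,"wy":0,"wz":0,"x":0,"y":0,"z":-0.02,"fingers":0},{"wx":0,"wy":0,"wz":0,"x":0,"y":0,"z":0,"fingers":0},{"wx":0,"wy":0,"wz":0,"x":0,"y":0,"z":0,"fingers":-1},{"wx":0,"wy":0,"wz":0,"x":0,"y":0,"z":0,"fingers":-1},{"wx":0,"wy":0,"wz":0,"x":0,"y":0,"z":0,"fingers":-1},{"wx":0,"wy":0,"wz":0,"x":0,"y":0,"z":0,"fingers":-1},{"wx":0,"wy":0,"wz":0,"x":0,"y":0,"z":0,"fingers":-1},{"wx":0,"wy":0,"wz":0,"x":0,"y":0,"z":0,"fingers":-1}]' 25
cat > st.py <<'E'
from dockm import *
P=[];F=[];Q=[]
for i in range(4):
    c=cam('top'); s=observe(); P.append(s['eef_pos']);F.append(s['wrist_force']);Q.append(s['ft_torque'])
M=R.from_quat(s['tcp_rot']).as_matrix()
print('t',s['t'],np.mean(P,0).round(4),'yaw',np.degrees(np.arctan2(M[1,0],M[0,0])).round(2),'F',np.mean(F,0).round(2),'T',np.mean(Q,0).round(4),np.std(Q,0).round(3),'q6',s['qpos'][5].round(3),'tau6',s['joint_torque'][5].round(4),'grip',s['grip_width'])
W=cloud(c)
try: 
    p=sel(W,(.45,.60,-.08,.06),.03,.052,masks(c)['red']); print('jaw',rect(p),len(p))
except Exception as e: print('no jaw',e)
E
python3 st.py
```

```text
t: 13.65
eef_pos: [0.4561, -0.0233, 0.0593]
tcp_rot: [0.132, 0.991, -0.001, 0.001]
wrist_force: [-1.2, -2.4, 4.2]
grip_width: 0.169
t 13.85 [ 0.4561 -0.0233  0.0593] yaw 164.85 F [-1.15 -3.1   5.64] T [-0.6181  0.0899 -0.0065] [0.032 0.016 0.015] q6 -1.48 tau6 0.0077 grip 0.1718294407666243
jaw [523.3 -16.4  46.6  29.  -85. ] 148
```

```bash
python3 -m jog '[{"wx":0,"wy":0,"wz":-8,"x":0,"y":0,"z":0,"fingers":-1},{"wx":0,"wy":0,"wz":-8,"x":0,"y":0,"z":0,"fingers":-1},{"wx":0,"wy":0,"wz":-8,"x":0,"y":0,"z":0,"fingers":-1},{"wx":0,"wy":0,"wz":-8,"x":0,"y":0,"z":0,"fingers":-1},{"wx":0,"wy":0,"wz":-8,"x":0,"y":0,"z":0,"fingers":-1},{"wx":0,"wy":0,"wz":-8,"x":0,"y":0,"z":0,"fingers":-1},{"wx":0,"wy":0,"wz":-8,"x":0,"y":0,"z":0,"fingers":-1},{"wx":0,"wy":0,"wz":-8,"x":0,"y":0,"z":0,"fingers":-1},{"wx":0,"wy":0,"wz":-8,"x":0,"y":0,"z":0,"fingers":-1},{"wx":0,"wy":0,"wz":-8,"x":0,"y":0,"z":0,"fingers":-1},{"wx":0,"wy":0,"wz":0,"x":0,"y":0,"z":0,"fingers":-1}]'; python3 st.py
```

```text
t: 14.95
eef_pos: [0.4542, -0.0246, 0.0593]
tcp_rot: [0.739, 0.674, -0.003, 0.001]
wrist_force: [-5.2, -6.2, 10.1]
grip_width: 0.172
t 15.15 [ 0.4542 -0.0246  0.0593] yaw 84.84 F [-6.09 -6.69  9.26] T [-1.3196  1.0901  0.0064] [0.015 0.041 0.014] q6 -0.084 tau6 -0.0055 grip 0.1652982921599006
jaw [ 5.23e+02 -1.70e+00  2.02e+01  1.51e+01 -5.00e-01] 43
```

```bash
sed -i "s/^W=cloud(c)/c=cam('scene'); W=cloud(c)/" st.py; python3 -m jog '[{"wx":0,"wy":0,"wz":0,"x":-0.001,"y":-0.0022,"z":0.0013,"fingers":-1},{"wx":0,"wy":0,"wz":0,"x":0,"y":0,"z":0,"fingers":-1}]'; python3 st.py
```

```text
t: 15.35
eef_pos: [0.454, -0.0248, 0.0594]
tcp_rot: [0.738, 0.675, -0.0, 0.0]
wrist_force: [-1.6, -2.3, 2.2]
grip_width: 0.169
t 15.55 [ 0.454  -0.0248  0.0593] yaw 84.87 F [-2.24 -2.91  3.19] T [-0.7182  0.3117  0.0062] [0.061 0.044 0.006] q6 -0.089 tau6 -0.0119 grip 0.17107654371936348
jaw [517.7   4.5  23.7   8.5  58.5] 24
```

```bash
python3 -m jog '[{"wx":0,"wy":0,"wz":-8,"x":-0.0003,"y":0,"z":0.0005,"fingers":-1},{"wx":0,"wy":0,"wz":-8,"x":-0.0003,"y":0,"z":0,"fingers":-1},{"wx":0,"wy":0,"wz":-8,"x":-0.0003,"y":0,"z":0,"fingers":-1},{"wx":0,"wy":0,"wz":-8,"x":-0.0003,"y":0,"z":0,"fingers":-1},{"wx":0,"wy":0,"wz":-8,"x":0,"y":0,"z":0,"fingers":-1},{"wx":0,"wy":0,"wz":-8,"x":0,"y":0,"z":0,"fingers":-1},{"wx":0,"wy":0,"wz":-8,"x":0,"y":0,"z":0,"fingers":-1},{"wx":0,"wy":0,"wz":0,"x":0,"y":0,"z":0,"fingers":-1}]'; python3 st.py
```

```text
t: 16.4
eef_pos: [0.4525, -0.0239, 0.0594]
tcp_rot: [0.968, 0.249, -0.001, -0.001]
wrist_force: [-1.8, -0.9, 2.8]
grip_width: 0.17
t 16.6 [ 0.4525 -0.0239  0.0594] yaw 28.99 F [-2.59 -0.68  1.34] T [-0.282   0.5473  0.0173] [0.055 0.045 0.035] q6 0.886 tau6 0.0055 grip 0.168697712104016
jaw [520.5   6.4  14.9   5.7  58.5] 16
```

```bash
python3 -m jog '[{"wx":0,"wy":0,"wz":-8,"x":-0.0003,"y":0.0003,"z":0,"fingers":-1},{"wx":0,"wy":0,"wz":-8,"x":-0.0002,"y":0.0003,"z":0,"fingers":-1},{"wx":0,"wy":0,"wz":-8,"x":0,"y":0.0003,"z":0,"fingers":-1},{"wx":0,"wy":0,"wz":0,"x":0,"y":0,"z":0,"fingers":-1}]'; python3 st.py; python3 - <<'E'
from rim import *
print(rim(cloud(cam('top')),(.52,.74,-.07,.06),.075,.008))
E
```

```text
t: 17.05
eef_pos: [0.4522, -0.0232, 0.0594]
tcp_rot: [0.999, 0.043, -0.0, -0.0]
wrist_force: [-2.2, -0.1, 0.9]
grip_width: 0.169
t 17.25 [ 0.4522 -0.0232  0.0594] yaw 5.0 F [-2.62  0.61  0.14] T [-0.022   0.5501  0.011 ] [0.049 0.043 0.023] q6 1.306 tau6 0.0026 grip 0.1708063459425246
jaw [522.4   6.8  19.2   8.5  58.6] 20
(array([628.8,  -8.9, 170.3,  70.5,   4.6]), 'z', np.float64(0.0845), 272)
```

```bash
cat > tq.py <<'E'
from h import *
Q=[];t6=[]
for i in range(4):
    capture('top'); s=observe(); Q.append(s['ft_torque'][2]); t6.append(s['joint_torque'][5])
M=R.from_quat(s['tcp_rot']).as_matrix()
print('yaw',np.degrees(np.arctan2(M[1,0],M[0,0])).round(2),'Tz',np.mean(Q).round(4),'tau6',np.mean(t6).round(4),s['eef_pos'].round(4),s['wrist_force'].round(1))
E
python3 -m jog '[{"wx":0,"wy":0,"wz":-4,"x":-0.0002,"y":0.0001,"z":0,"fingers":-1},{"wx":0,"wy":0,"wz":-4,"x":0,"y":0,"z":0,"fingers":-1},{"wx":0,"wy":0,"wz":0,"x":0,"y":0,"z":0,"fingers":-1}]' >/dev/null; python3 tq.py
python3 -m jog '[{"wx":0,"wy":0,"wz":-4,"x":0,"y":0,"z":0,"fingers":-1},{"wx":0,"wy":0,"wz":0,"x":0,"y":0,"z":0,"fingers":-1}]' >/dev/null; python3 tq.py
```

```text
yaw -3.06 Tz -0.0339 tau6 0.0182 [ 0.4522 -0.023   0.0594] [-1.4  2.1 -3.1]
yaw -7.06 Tz -0.0192 tau6 0.0198 [ 0.4522 -0.0229  0.0594] [-0.9  3.3 -3.8]
```

```bash
python3 -m jog '[{"wx":0,"wy":0,"wz":-4,"x":0,"y":0.0008,"z":-0.0008,"fingers":-1},{"wx":0,"wy":0,"wz":0,"x":0,"y":0,"z":0,"fingers":-1}]' >/dev/null; python3 tq.py
python3 -m jog '[{"wx":0,"wy":0,"wz":-4,"x":0,"y":0,"z":0,"fingers":-1},{"wx":0,"wy":0,"wz":0,"x":0,"y":0,"z":0,"fingers":-1}]' >/dev/null; python3 tq.py;  python3 - <<'E'
from rim import *
print(rim(cloud(cam('top')),(.52,.74,-.07,.06),.075,.008))
E
```

```text
yaw -11.07 Tz -0.0048 tau6 0.0197 [ 0.4523 -0.0227  0.0594] [-3.7  2.6  2.1]
yaw -15.04 Tz -0.0096 tau6 0.0099 [ 0.4523 -0.0226  0.0593] [-4.3  3.3  2.4]
(array([630.3,  -8.9, 170.5,  70.5,   4.6]), 'z', np.float64(0.0844), 274)
```

```bash
for i in 1; do python3 -m jog '[{"wx":0,"wy":0,"wz":-4,"x":-0.0005,"y":0.0005,"z":0.0004,"fingers":-1},{"wx":0,"wy":0,"wz":0,"x":0,"y":0,"z":0,"fingers":-1}]' >/dev/null; python3 tq.py
python3 -m jog '[{"wx":0,"wy":0,"wz":-4,"x":0,"y":0,"z":0,"fingers":-1},{"wx":0,"wy":0,"wz":0,"x":0,"y":0,"z":0,"fingers":-1}]' >/dev/null; python3 tq.py; done;  python3 - <<'E'
from rim import *
print(rim(cloud(cam('top')),(.52,.74,-.07,.06),.075,.008))
E
```

```text
yaw -19.05 Tz 0.0622 tau6 0.0822 [ 0.4522 -0.0224  0.0594] [-1.   0.7 -0.8]
yaw -23.07 Tz 0.071 tau6 0.0803 [ 0.4522 -0.0223  0.0594] [ 0.   1.6 -1.2]
(array([630.5,  -8.9, 170.7,  70.7,   4.6]), 'z', np.float64(0.0843), 274)
```

Torque has stepped up and levelled off (0.08 N m at both -19° and -23°), so the clutch is slipping. I turn 6° more for margin and check that it stays flat.

```bash
python3 -m jog '[{"wx":0,"wy":0,"wz":-3,"x":0,"y":0.0003,"z":0,"fingers":-1},{"wx":0,"wy":0,"wz":-3,"x":0,"y":0,"z":0,"fingers":-1},{"wx":0,"wy":0,"wz":0,"x":0,"y":0,"z":0,"fingers":-1}]' >/dev/null; python3 tq.py
python3 -m jog '[{"wx":0,"wy":0,"wz":0,"x":0,"y":0,"z":0,"fingers":0},{"wx":0,"wy":0,"wz":0,"x":0,"y":0,"z":0,"fingers":0},{"wx":0,"wy":0,"wz":0,"x":0,"y":0,"z":0,"fingers":0},{"wx":0,"wy":0,"wz":0,"x":0,"y":0,"z":0,"fingers":0},{"wx":0,"wy":0,"wz":0,"x":0,"y":0,"z":0.04,"fingers":0},{"wx":0,"wy":0,"wz":0,"x":0,"y":0,"z":0.05,"fingers":0},{"wx":0,"wy":0,"wz":0,"x":0,"y":0,"z":0.05,"fingers":1},{"wx":0,"wy":0,"wz":0,"x":0,"y":0.045,"z":0.045,"fingers":1},{"wx":0,"wy":0,"wz":0,"x":0,"y":0.045,"z":0.045,"fingers":1},{"wx":0,"wy":0,"wz":0,"x":0,"y":0.045,"z":0,"fingers":1},{"wx":0,"wy":0,"wz":0,"x":0,"y":0,"z":0,"fingers":1},{"wx":0,"wy":0,"wz":0,"x":0,"y":0,"z":0,"fingers":1}]'
python3 - <<'E'
from dockm import *
from rim import rim
s=observe(); print(s['eef_pos'],s['qpos'])
c=cam('top'); W=cloud(c); print(rim(W,(.52,.74,-.07,.06),.075,.008))
print('jaw',rect(sel(W,(.45,.60,-.08,.06),.03,.05,masks(c)['red'])))
print('wing',rect(sel(W,(.40,.50,-.07,.03),.075,.095)))
blobs(c,8)
blobs(cam('wrist'),40)
E
```

```text
yaw -29.08 Tz 0.033 tau6 0.0763 [ 0.4523 -0.022   0.0594] [ 1.1  1.  -3.3]
t: 21.65
eef_pos: [0.4517, 0.0943, 0.27]
tcp_rot: [0.968, -0.25, 0.0, 0.0]
wrist_force: [-0.3, -0.9, -0.2]
grip_width: 0.976
[0.4516885  0.09433223 0.26998651] [ 8.35797704e-02 -1.14453588e-01  1.44334769e+00 -8.96412384e-04
  1.81300115e+00  2.16032319e+00]
(array([630.4,  -8.8, 170.7,  70.5,   4.6]), 'z', np.float64(0.084), 278)
jaw [531.6 -17.8  46.7  20.4  90. ]
wing [457.5 -24.6  56.   15.5 -26.5]
blue 31 [459.9 220.3] [ 0.568 -0.396  0.077] zmax 0.104
blue 100 [118.1 226.9] [0.545 0.523 0.19 ] zmax 0.194
blue 22 [181.3 230.4] [0.542 0.399 0.037] zmax 0.04
blue 21 [184.4 245.4] [0.499 0.389 0.037] zmax 0.04
blue 14 [456.1 260.6] [ 0.453 -0.375  0.103] zmax 0.107
blue 475 [111.1 405.7] [0.052 0.579 0.08 ] zmax 0.084
red 126 [323.9 233.5] [ 0.53  -0.018  0.041] zmax 0.045
green 168 [281.9  18.1] [0.587 0.016 0.078] zmax 0.08
green 322 [ 86.7 101.3] [0.628 0.241 0.036] zmax 0.037
green 340 [119.7 124.2] [0.589 0.223 0.035] zmax 0.037
blue 260 [ 29.1 229.9] [0.542 0.398 0.035] zmax 0.037
blue 281 [ 56.8 254.1] [0.499 0.388 0.035] zmax 0.037
orange 315 [196.1 192.4] [0.48  0.19  0.035] zmax 0.037
orange 270 [196.1 226.9] [0.444 0.213 0.035] zmax 0.037
red 1247 [333.3  59.8] [ 0.532 -0.016  0.041] zmax 0.042
red 120 [380.5 146.4] [ 0.435 -0.012  0.084] zmax 0.086
```

```bash
python3 - <<'E'
from dockm import *
u=np.array([np.cos(np.radians(4.6)),np.sin(np.radians(4.6))]); seat=np.array([.629,-.0084])
class D(dict): pass
def rep(W,f,n):
    m=masks({'frame':f})['red']
    p=sel(W,(.45,.60,-.08,.06),.035,.048,m); d=(p[:,:2]-seat)@u
    w=sel(W,(.40,.50,-.07,.03),.077,.09)
    q=w[:,:2]-w[:,:2].mean(0); v=np.linalg.eigh(q.T@q)[1][:,1]
    print(n,'jaw',np.percentile(d,[2,5,50,95,98]).round(4),len(p),'wing',rect(w),'pca',np.degrees(np.arctan(v[1]/v[0])).round(1))
for k in('w3','w4'):
    a=np.load(k+'.npz'); rep(a['W'],a['f'],k)
c=cam('wrist'); rep(cloud(c),c['frame'],'now'); np.savez('w5.npz',W=cloud(c),f=c['frame']); save(c,'w5.png')
E
```

```text
w3 jaw [-0.122  -0.1209 -0.105  -0.0895 -0.0885] 943 wing [455.1 -22.4  59.9  15.9 -15.1] pca -15.4
w4 jaw [-0.1213 -0.1201 -0.1043 -0.0888 -0.0883] 900 wing [455.2 -22.6  60.3  16.6 -15.2] pca -15.3
now jaw [-0.1101 -0.1093 -0.0976 -0.0861 -0.0853] 1204 wing [454.9 -22.3  60.5  16.5 -26.9] pca -27.4
```

View pics/w5.png

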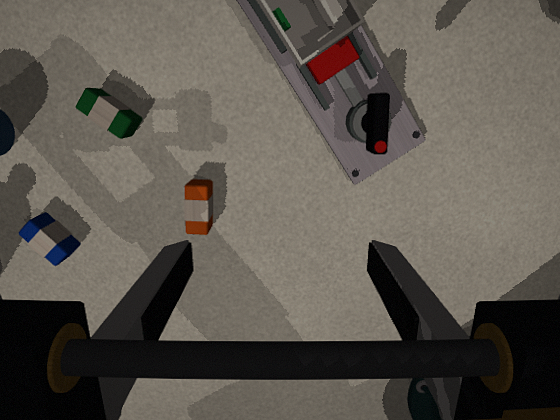

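Wrist view: green bar near (108,113), blue bar, which has been knocked, near (50,238), orange near (199,207). The wing is at (377,122) and the jaw has moved 11.6 mm. Now the bar tops.

```bash
cat > soap.py <<'E'
from dockm import *
def soaps(W):
    for n,(x,y) in dict(green=(.6085,.232),blue=(.5205,.393),orange=(.462,.2015)).items():
        try: p=sel(W,(x-.07,x+.07,y-.07,y+.07),.030,.045); print(n,rect(p),'z',np.median(p[:,2]).round(4),len(p))
        except Exception as e: print(n,'none')
if __name__=='__main__':
    soaps(cloud(cam('wrist'))); soaps(cloud(cam('scene')))
E
python3 soap.py
```

```text
green [608.4 231.9  61.8  29.4  23.6] z 0.0356 1422
blue [520.4 394.4  62.3  31.1  15.7] z 0.0355 1094
orange [462.2 201.4  62.6  28.  -32.4] z 0.0356 1157
green [610.2 235.3  64.1  30.   23.6] z 0.0345 260
blue [521.6 395.3  62.9  29.4  14.3] z 0.0356 326
orange [461.8 203.8  62.3  33.7 -30.5] z 0.0347 224
```

```bash
python3 -m jog '[{"wx":0,"wy":0,"wz":8.4,"x":0.0092,"y":0.0081,"z":-0.007,"fingers":1},{"wx":0,"wy":0,"wz":8.4,"x":0.0092,"y":0.0081,"z":-0.007,"fingers":1},{"wx":0,"wy":0,"wz":8.4,"x":0.0092,"y":0.0081,"z":-0.007,"fingers":1},{"wx":0,"wy":0,"wz":8.4,"x":0.0092,"y":0.0081,"z":-0.007,"fingers":1},{"wx":0,"wy":0,"wz":8.4,"x":0.0092,"y":0.0081,"z":-0.007,"fingers":1},{"wx":0,"wy":0,"wz":8.4,"x":0.0092,"y":0.0081,"z":-0.007,"fingers":1},{"wx":0,"wy":0,"wz":8.4,"x":0.0092,"y":0.0081,"z":-0.007,"fingers":1},{"wx":0,"wy":0,"wz":8.4,"x":0.0092,"y":0.0081,"z":-0.007,"fingers":1},{"wx":0,"wy":0,"wz":8.4,"x":0.0092,"y":0.0081,"z":-0.007,"fingers":1},{"wx":0,"wy":0,"wz":8.4,"x":0.0092,"y":0.0081,"z":-0.007,"fingers":1},{"wx":0,"wy":0,"wz":8.4,"x":0.0092,"y":0.0081,"z":-0.007,"fingers":1},{"wx":0,"wy":0,"wz":8.4,"x":0.0092,"y":0.0081,"z":-0.007,"fingers":1},{"wx":0,"wy":0,"wz":8.4,"x":0.0092,"y":0.0081,"z":-0.007,"fingers":1},{"wx":0,"wy":0,"wz":8.4,"x":0.0092,"y":0.0081,"z":-0.007,"fingers":1},{"wx":0,"wy":0,"wz":8.4,"x":0.0092,"y":0.0081,"z":-0.007,"fingers":1},{"wx":0,"wy":0,"wz":8.4,"x":0.0092,"y":0.0081,"z":-0.007,"fingers":1},{"wx":0,"wy":0,"wz":8.4,"x":0.0096,"y":0.0081,"z":-0.007,"fingers":1},{"wx":0,"wy":0,"wz":0,"x":0,"y":0,"z":0,"fingers":1},{"wx":0,"wy":0,"wz":0,"x":0,"y":0,"z":0,"fingers":1}]' 20; python3 - <<'E'
from soap import *
s=observe(); M=R.from_quat(s['tcp_rot']).as_matrix(); print(s['eef_pos'],np.degrees(np.arctan2(M[1,0],M[0,0])),s['qpos'])
soaps(cloud(cam('scene')))
E
```

```text
t: 23.8
eef_pos: [0.6086, 0.2304, 0.1505]
tcp_rot: [0.549, 0.836, -0.001, -0.0]
wrist_force: [-0.0, 1.3, -0.1]
grip_width: 1.003
[0.6086043  0.23041273 0.15048613] 113.42155156805887 [ 2.74987485e-01  3.28305561e-01  1.19428328e+00 -2.89836102e-04
  1.62055543e+00 -1.33809835e-01]
green [609.4 235.2  60.8  29.6  26. ] z 0.0346 258
blue [521.6 395.5  62.2  28.9  14.5] z 0.0356 323
orange [461.5 203.8  62.   32.5 -30.9] z 0.0344 220
```

Now (0.6086, 0.2304); the target is y 0.232 and z down to 0.008.

```bash
python3 -m jog '[{"wx":0,"wy":0,"wz":0.2,"x":0,"y":0.0016,"z":-0.04,"fingers":1},{"wx":0,"wy":0,"wz":0,"x":0,"y":0,"z":-0.04,"fingers":1},{"wx":0,"wy":0,"wz":0,"x":0,"y":0,"z":-0.04,"fingers":1},{"wx":0,"wy":0,"wz":0,"x":0,"y":0,"z":-0.0225,"fingers":1},{"wx":0,"wy":0,"wz":0,"x":0,"y":0,"z":0,"fingers":1},{"wx":0,"wy":0,"wz":0,"x":0,"y":0,"z":0,"fingers":-1},{"wx":0,"wy":0,"wz":0,"x":0,"y":0,"z":0,"fingers":-1},{"wx":0,"wy":0,"wz":0,"x":0,"y":0,"z":0,"fingers":-1},{"wx":0,"wy":0,"wz":0,"x":0,"y":0,"z":0,"fingers":-1},{"wx":0,"wy":0,"wz":0,"x":0,"y":0,"z":0,"fingers":-1},{"wx":0,"wy":0,"wz":0,"x":0,"y":0,"z":0.04,"fingers":-1},{"wx":0,"wy":0,"wz":0,"x":0,"y":0,"z":0.05,"fingers":-1},{"wx":0,"wy":0,"wz":0,"x":0,"y":0,"z":0.05,"fingers":-1},{"wx":0,"wy":0,"wz":0,"x":0,"y":0,"z":0.05,"fingers":-1},{"wx":0,"wy":0,"wz":0,"x":0,"y":0,"z":0,"fingers":-1},{"wx":0,"wy":0,"wz":0,"x":0,"y":0,"z":0,"fingers":-1}]' 20; python3 - <<'E'
from soap import *
s=observe(); M=R.from_quat(s['tcp_rot']).as_matrix(); print(s['eef_pos'],np.degrees(np.arctan2(M[1,0],M[0,0])),s['wrist_force'])
E
```

```text
t: 25.45
eef_pos: [0.6095, 0.2334, 0.201]
tcp_rot: [0.546, 0.838, 0.002, 0.002]
wrist_force: [0.3, 0.3, -0.9]
grip_width: 0.66
[0.60950085 0.23343414 0.20095451] 113.8687811793669 [ 0.25954078  0.30692108 -0.86330043]
```

```bash
python3 -m jog '[{"wx":0,"wy":0,"wz":-3.2,"x":0.0035,"y":-0.0403,"z":0,"fingers":-1},{"wx":0,"wy":0,"wz":-3.2,"x":0.0035,"y":-0.0403,"z":0,"fingers":-1},{"wx":0,"wy":0,"wz":-3.2,"x":0.0035,"y":-0.0403,"z":0,"fingers":-1},{"wx":0,"wy":0,"wz":-3.2,"x":0.0035,"y":-0.0403,"z":0,"fingers":-1},{"wx":0,"wy":0,"wz":-3.2,"x":0.0035,"y":-0.0403,"z":0,"fingers":-1},{"wx":0,"wy":0,"wz":-3.3,"x":0.0035,"y":-0.0403,"z":0,"fingers":-1},{"wx":0,"wy":0,"wz":0,"x":0,"y":0,"z":-0.04,"fingers":-1},{"wx":0,"wy":0,"wz":0,"x":0,"y":0,"z":-0.04,"fingers":-1},{"wx":0,"wy":0,"wz":0,"x":0,"y":0,"z":0,"fingers":-1},{"wx":0,"wy":0,"wz":0,"x":0,"y":0,"z":0,"fingers":-1}]'; python3 st.py|head -1
```

```text
t: 26.45
eef_pos: [0.628, -0.0084, 0.1159]
tcp_rot: [0.678, 0.735, -0.002, -0.002]
wrist_force: [0.7, 0.2, -0.6]
grip_width: 0.657
t 26.65 [ 0.6307 -0.0084  0.1204] yaw 94.6 F [-0.19 -0.18  0.14] T [-0.0204 -0.092   0.014 ] [0.015 0.029 0.031] q6 -0.183 tau6 0.0001 grip 0.6560577374636506
```

```bash
python3 -m jog '[{"wx":0,"wy":0,"wz":0,"x":0,"y":-0.0004,"z":-0.03,"fingers":-1},{"wx":0,"wy":0,"wz":0,"x":0,"y":0,"z":-0.03,"fingers":-1},{"wx":0,"wy":0,"wz":0,"x":0,"y":0,"z":-0.02,"fingers":-1},{"wx":0,"wy":0,"wz":0,"x":0,"y":0,"z":-0.01,"fingers":-1},{"wx":0,"wy":0,"wz":0,"x":0,"y":0,"z":-0.003,"fingers":-1},{"wx":0,"wy":0,"wz":0,"x":0,"y":0,"z":0,"fingers":-1},{"wx":0,"wy":0,"wz":0,"x":0,"y":0,"z":0,"fingers":-1}]'
```

```text
t: 27.4
eef_pos: [0.6311, -0.009, 0.0276]
tcp_rot: [0.678, 0.735, 0.001, 0.001]
wrist_force: [0.2, 0.2, 2.2]
grip_width: 0.661
```

```bash
python3 -m jog '[{"wx":0,"wy":0,"wz":0,"x":0,"y":0,"z":0,"fingers":0.7},{"wx":0,"wy":0,"wz":0,"x":0,"y":0,"z":0,"fingers":0.7},{"wx":0,"wy":0,"wz":0,"x":0,"y":0,"z":0,"fingers":0.7},{"wx":0,"wy":0,"wz":0,"x":0,"y":0,"z":0,"fingers":0.7},{"wx":0,"wy":0,"wz":0,"x":0,"y":0,"z":0.04,"fingers":0.7},{"wx":0,"wy":0,"wz":0,"x":0,"y":0,"z":0.05,"fingers":0.7},{"wx":0,"wy":0,"wz":0,"x":0,"y":0,"z":0.05,"fingers":1},{"wx":0,"wy":0,"wz":0,"x":0,"y":0,"z":0.05,"fingers":1},{"wx":0,"wy":0,"wz":8.2,"x":-0.0112,"y":-0.039,"z":0.008,"fingers":1},{"wx":0,"wy":0,"wz":8.2,"x":-0.0112,"y":-0.039,"z":0.008,"fingers":1},{"wx":0,"wy":0,"wz":8.2,"x":-0.0112,"y":-0.039,"z":0.008,"fingers":1},{"wx":0,"wy":0,"wz":8.2,"x":-0.0112,"y":-0.039,"z":0.008,"fingers":1},{"wx":0,"wy":0,"wz":8.2,"x":-0.0112,"y":-0.039,"z":0.008,"fingers":1},{"wx":0,"wy":0,"wz":8.2,"x":-0.0112,"y":-0.039,"z":0.008,"fingers":1},{"wx":0,"wy":0,"wz":8.2,"x":-0.0112,"y":-0.039,"z":0.008,"fingers":1},{"wx":0,"wy":0,"wz":8.2,"x":-0.0112,"y":-0.039,"z":0.008,"fingers":1},{"wx":0,"wy":0,"wz":8.2,"x":-0.0112,"y":-0.039,"z":0.008,"fingers":1},{"wx":0,"wy":0,"wz":0,"x":0,"y":0,"z":0,"fingers":1},{"wx":0,"wy":0,"wz":0,"x":0,"y":0,"z":0,"fingers":1}]'
python3 - <<'E'
from soap import *
from rim import rim
s=observe(); M=R.from_quat(s['tcp_rot']).as_matrix(); print(s['eef_pos'],np.degrees(np.arctan2(M[1,0],M[0,0])),s['qpos'])
b=(.38,.62,-.45,-.27)
c=cam('top'); W=cloud(c); print('green',rim(W,(.52,.74,-.07,.06),.075,.008),'pile',rim(W,b,.09,.008)); soaps(W)
p=sel(W,(.55,.70,-.04,.02),.044,.062); print('soap in bin',rect(p),len(p),np.median(p[:,2]))
c=cam('wrist');W=cloud(c); print(rim(W,b,.09),rim(W,b,.09,.006)); save(c,'w6.png')
E
```

```text
t: 29.3
eef_pos: [0.5286, -0.3607, 0.2872]
tcp_rot: [0.103, 0.995, 0.0, -0.0]
wrist_force: [0.3, -0.0, -0.2]
grip_width: 0.999
[ 0.52856472 -0.3607432   0.28722291] 168.19108304951277 [-6.87843772e-01  2.95721936e-01  9.66693337e-01  7.63669569e-04
  1.87984744e+00 -2.05230346e+00]
green (array([630.3,  -8.9, 170.5,  70.4,   4.6]), 'z', np.float64(0.0844), 269) pile (array([ 499.3, -357.8,  171.6,   71.8,  -11.6]), 'z', np.float64(0.1062), 353)
green none
blue [520.5 394.1  61.1  28.9  14.3] z 0.0363 205
orange [462.5 200.4  61.8  28.  -31.9] z 0.0363 208
soap in bin [ 6.242e+02 -1.000e+01  1.484e+02  5.990e+01 -1.000e-01] 641 0.05172999322121785
(array([ 499. , -357.3,  169.4,   70.3,  -11.6]), 'z', np.float64(0.1065), 2725) (array([ 499. , -357.3,  169.4,   70.3,  -11.6]), 'z', np.float64(0.1072), 2026)
```

View pics/w6.png

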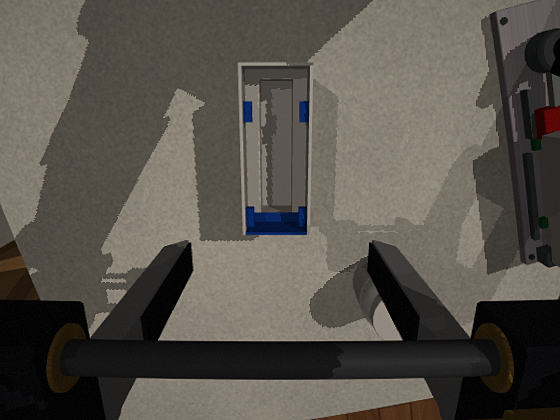

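Blue bin at image (275,150), blue end toward world +x, pile unshifted. I grasp it.

```bash
python3 -m jog '[{"wx":0,"wy":0,"wz":0.1,"x":-0.0148,"y":0.0017,"z":-0.04,"fingers":1},{"wx":0,"wy":0,"wz":0,"x":-0.0148,"y":0.0017,"z":-0.04,"fingers":1},{"wx":0,"wy":0,"wz":0,"x":0,"y":0,"z":-0.04,"fingers":1},{"wx":0,"wy":0,"wz":0,"x":0,"y":0,"z":-0.04,"fingers":1},{"wx":0,"wy":0,"wz":0,"x":0,"y":0,"z":-0.03,"fingers":1},{"wx":0,"wy":0,"wz":0,"x":0,"y":0,"z":-0.019,"fingers":1},{"wx":0,"wy":0,"wz":0,"x":0,"y":0,"z":0,"fingers":1},{"wx":0,"wy":0,"wz":0,"x":0,"y":0,"z":0,"fingers":-1},{"wx":0,"wy":0,"wz":0,"x":0,"y":0,"z":0,"fingers":-1},{"wx":0,"wy":0,"wz":0,"x":0,"y":0,"z":0,"fingers":-1},{"wx":0,"wy":0,"wz":0,"x":0,"y":0,"z":0,"fingers":-1},{"wx":0,"wy":0,"wz":0,"x":0,"y":0,"z":0,"fingers":-1},{"wx":0,"wy":0,"wz":0,"x":0,"y":0,"z":0,"fingers":-1}]' 25; python3 st.py|head -1
```

```text
t: 30.7
eef_pos: [0.5002, -0.3573, 0.0806]
tcp_rot: [0.101, 0.995, -0.001, 0.002]
wrist_force: [0.5, -0.4, 5.6]
grip_width: 0.741
t 30.9 [ 0.5002 -0.3574  0.0806] yaw 168.46 F [ 0.14 -0.27  6.17] T [ 0.2782 -0.1966  0.0511] [0.014 0.015 0.011] q6 -2.082 tau6 0.0526 grip 0.7455007949071124
```

```bash
python3 -m jog '[{"wx":0,"wy":0,"wz":0,"x":0,"y":0,"z":0.006,"fingers":-1},{"wx":0,"wy":0,"wz":0,"x":0,"y":0,"z":0.008,"fingers":-1},{"wx":0,"wy":0,"wz":0,"x":0,"y":0,"z":0.012,"fingers":-1},{"wx":0,"wy":0,"wz":0,"x":0,"y":0,"z":0.02,"fingers":-1},{"wx":0,"wy":0,"wz":0,"x":0,"y":0,"z":0.03,"fingers":-1},{"wx":0,"wy":0,"wz":0,"x":0,"y":0,"z":0.03,"fingers":-1},{"wx":0,"wy":0,"wz":0,"x":0,"y":0,"z":0.03,"fingers":-1},{"wx":0,"wy":0,"wz":0,"x":0,"y":0,"z":0.03,"fingers":-1},{"wx":0,"wy":0,"wz":0,"x":0,"y":0,"z":0.01,"fingers":-1},{"wx":0,"wy":0,"wz":0,"x":0,"y":0,"z":0,"fingers":-1},{"wx":0,"wy":0,"wz":0,"x":0,"y":0,"z":0,"fingers":-1}]'; python3 - <<'E'
from rim import *
s=observe(); print(s['wrist_force'],s['qpos'])
W=cloud(cam('top')); b=(.38,.62,-.46,-.26)
print('pile',rim(W,b,.05)); print('held',rim(W,b,.25,.02))
E
```

```text
t: 32.05
eef_pos: [0.4989, -0.3563, 0.2531]
tcp_rot: [0.1, 0.995, 0.001, -0.001]
wrist_force: [0.7, 0.1, -2.8]
grip_width: 0.744
[ 0.72384796  0.10701005 -2.76263809] [-7.12733932e-01  2.28370388e-01  1.11661051e+00  4.13051997e-05
  1.79903103e+00 -2.08221095e+00]
pile (array([ 499.7, -356.4,  171.8,   69.3,  -11.4]), 'z', np.float64(0.0665), 344)
held (array([ 499.6, -351.3,  172.1,   85.6,  -10.5]), 'z', np.float64(0.275), 573)
```

```bash
python3 -m jog '[{"wx":0,"wy":0,"wz":-8.2,"x":0.00645,"y":0.0174,"z":0,"fingers":-1},{"wx":0,"wy":0,"wz":-8.2,"x":0.00645,"y":0.0174,"z":0,"fingers":-1},{"wx":0,"wy":0,"wz":-8.2,"x":0.00645,"y":0.0174,"z":0,"fingers":-1},{"wx":0,"wy":0,"wz":-8.2,"x":0.00645,"y":0.0174,"z":0,"fingers":-1},{"wx":0,"wy":0,"wz":-8.2,"x":0.00645,"y":0.0174,"z":0,"fingers":-1},{"wx":0,"wy":0,"wz":-8.2,"x":0.00645,"y":0.0174,"z":0,"fingers":-1},{"wx":0,"wy":0,"wz":-8.2,"x":0.00645,"y":0.0174,"z":0,"fingers":-1},{"wx":0,"wy":0,"wz":-8.2,"x":0.00645,"y":0.0174,"z":0,"fingers":-1},{"wx":0,"wy":0,"wz":-8.2,"x":0.00645,"y":0.0174,"z":0,"fingers":-1},{"wx":0,"wy":0,"wz":-8.2,"x":0.00645,"y":0.0174,"z":0,"fingers":-1},{"wx":0,"wy":0,"wz":-8.2,"x":0.00645,"y":0.0174,"z":0,"fingers":-1},{"wx":0,"wy":0,"wz":-8.2,"x":0.00645,"y":0.0174,"z":0,"fingers":-1},{"wx":0,"wy":0,"wz":-8.2,"x":0.00645,"y":0.0174,"z":0,"fingers":-1},{"wx":0,"wy":0,"wz":-8.2,"x":0.00645,"y":0.0174,"z":0,"fingers":-1},{"wx":0,"wy":0,"wz":-8.2,"x":0.00645,"y":0.0174,"z":0,"fingers":-1},{"wx":0,"wy":0,"wz":-8.2,"x":0.00645,"y":0.0174,"z":0,"fingers":-1},{"wx":0,"wy":0,"wz":-8.2,"x":0.00645,"y":0.0174,"z":0,"fingers":-1},{"wx":0,"wy":0,"wz":-8.2,"x":0.00645,"y":0.0174,"z":0,"fingers":-1},{"wx":0,"wy":0,"wz":-8.2,"x":0.00645,"y":0.0174,"z":0,"fingers":-1},{"wx":0,"wy":0,"wz":-8.1,"x":0.00645,"y":0.0174,"z":0,"fingers":-1}]'; python3 -m jog '[{"wx":0,"wy":0,"wz":0,"x":0,"y":0,"z":-0.03,"fingers":-1},{"wx":0,"wy":0,"wz":0,"x":0,"y":0,"z":-0.03,"fingers":-1},{"wx":0,"wy":0,"wz":0,"x":0,"y":0,"z":0,"fingers":-1},{"wx":0,"wy":0,"wz":0,"x":0,"y":0,"z":0,"fingers":-1},{"wx":0,"wy":0,"wz":0,"x":0,"y":0,"z":0,"fingers":-1}]'; cat > held.py <<'E'
from rim import *
import sys
z=float(sys.argv[1]); ang=float(sys.argv[2]) if len(sys.argv)>2 else 4.6
u=np.array([np.cos(np.radians(ang)),np.sin(np.radians(ang))])
P=[]
for i in range(3):
    c=cam('wrist'); s=observe(); P.append(s['eef_pos'])
M=R.from_quat(s['tcp_rot']).as_matrix(); print(np.mean(P,0).round(4),'yaw',np.degrees(np.arctan2(M[1,0],M[0,0])).round(2),s['wrist_force'].round(1))
W=cloud(c); print('held wrist',rim(W,(.52,.74,-.08,.07),z,.008))
W=cloud(cam('scene')); print('held scene',rim(W,(.52,.74,-.08,.07),z,.008))
E
python3 held.py .20
```

```text
t: 34.1
eef_pos: [0.6276, -0.0079, 0.2517]
tcp_rot: [0.999, 0.037, -0.002, -0.0]
wrist_force: [1.4, -1.2, -1.5]
grip_width: 0.746
t: 34.6
eef_pos: [0.6289, -0.0089, 0.196]
tcp_rot: [0.999, 0.04, 0.001, 0.0]
wrist_force: [0.5, 0.2, -1.2]
grip_width: 0.743
[ 0.6292 -0.0089  0.1968] yaw 4.55 [-0.8  0.2 -1.8]
held wrist (array([631.2,  -8.6, 170.7,  94.2,   4.5]), 'z', np.float64(0.2232), 12269)
held scene (array([630.8,  -3.4, 172.6,  91.7,   4.3]), 'z', np.float64(0.2205), 526)
```

```bash
python3 -m jog '[{"wx":0,"wy":0,"wz":0,"x":-0.0007,"y":0,"z":-0.03,"fingers":-1},{"wx":0,"wy":0,"wz":0,"x":0,"y":0,"z":-0.02,"fingers":-1},{"wx":0,"wy":0,"wz":0,"x":0,"y":0,"z":-0.01,"fingers":-1},{"wx":0,"wy":0,"wz":0,"x":0,"y":0,"z":-0.007,"fingers":-1},{"wx":0,"wy":0,"wz":0,"x":0,"y":0,"z":-0.004,"fingers":-1},{"wx":0,"wy":0,"wz":0,"x":0,"y":0,"z":-0.0025,"fingers":-1},{"wx":0,"wy":0,"wz":0,"x":0,"y":0,"z":0,"fingers":-1},{"wx":0,"wy":0,"wz":0,"x":0,"y":0,"z":0,"fingers":-1}]'; python3 st.py|head -1
```

```text
t: 35.6
eef_pos: [0.6281, -0.0087, 0.1221]
tcp_rot: [0.999, 0.04, 0.001, 0.0]
wrist_force: [-0.9, 0.0, -1.2]
grip_width: 0.74
t 35.8 [ 0.6279 -0.0087  0.1218] yaw 4.56 F [ 0.23  0.04 -1.33] T [ 0.0335  0.0225 -0.0131] [0.023 0.016 0.023] q6 1.387 tau6 0.0026 grip 0.7428263014230568
```

```bash
python3 -m jog '[{"wx":0,"wy":0,"wz":0,"x":0,"y":0,"z":-0.001,"fingers":-1},{"wx":0,"wy":0,"wz":0,"x":0,"y":0,"z":-0.001,"fingers":-1},{"wx":0,"wy":0,"wz":0,"x":0,"y":0,"z":0,"fingers":-1}]'; python3 st.py|head -1;  python3 held.py .13
```

```text
t: 36.15
eef_pos: [0.6282, -0.0086, 0.1215]
tcp_rot: [0.999, 0.04, 0.001, 0.0]
wrist_force: [-1.4, 0.5, 5.6]
grip_width: 0.741
t 36.35 [ 0.6282 -0.0086  0.1215] yaw 4.57 F [-0.99  0.77  5.96] T [ 0.0439  0.5558 -0.0279] [0.007 0.023 0.04 ] q6 1.387 tau6 -0.0122 grip 0.7445168124715782
[ 0.6282 -0.0086  0.1215] yaw 4.57 [-1.1  0.3  5.3]
held wrist (array([630.3,  -8.3, 170.5,  93.9,   4.6]), 'z', np.float64(0.1478), 12231)
held scene (array([630.1,  -4.9, 172.6,  93.6,   3.7]), 'z', np.float64(0.1454), 436)
```

```bash
python3 -m jog '[{"wx":0,"wy":0,"wz":0,"x":0,"y":0,"z":0,"fingers":1},{"wx":0,"wy":0,"wz":0,"x":0,"y":0,"z":0,"fingers":1},{"wx":0,"wy":0,"wz":0,"x":0,"y":0,"z":0,"fingers":1},{"wx":0,"wy":0,"wz":0,"x":0,"y":0,"z":0,"fingers":1},{"wx":0,"wy":0,"wz":0,"x":0,"y":0,"z":0.03,"fingers":1},{"wx":0,"wy":0,"wz":0,"x":0,"y":0,"z":0.04,"fingers":1},{"wx":0,"wy":0,"wz":8.3,"x":0,"y":0,"z":0.04,"fingers":1},{"wx":0,"wy":0,"wz":8.3,"x":-0.009,"y":0.0336,"z":0,"fingers":1},{"wx":0,"wy":0,"wz":8.3,"x":-0.009,"y":0.0336,"z":0,"fingers":1},{"wx":0,"wy":0,"wz":8.3,"x":-0.009,"y":0.0336,"z":0,"fingers":1},{"wx":0,"wy":0,"wz":8.3,"x":-0.009,"y":0.0336,"z":0,"fingers":1},{"wx":0,"wy":0,"wz":8.3,"x":-0.009,"y":0.0336,"z":0,"fingers":1},{"wx":0,"wy":0,"wz":8.3,"x":-0.009,"y":0.0336,"z":0,"fingers":1},{"wx":0,"wy":0,"wz":8.3,"x":-0.009,"y":0.0336,"z":0,"fingers":1},{"wx":0,"wy":0,"wz":8.3,"x":-0.009,"y":0.0336,"z":0,"fingers":1},{"wx":0,"wy":0,"wz":8.3,"x":-0.009,"y":0.0336,"z":0,"fingers":1},{"wx":0,"wy":0,"wz":8.3,"x":-0.009,"y":0.0236,"z":0,"fingers":1},{"wx":0,"wy":0,"wz":8.3,"x":-0.009,"y":0,"z":0,"fingers":1},{"wx":0,"wy":0,"wz":0,"x":0,"y":0,"z":0,"fingers":1},{"wx":0,"wy":0,"wz":0,"x":0,"y":0,"z":0,"fingers":1}]'
python3 - <<'E'
from soap import *
from rim import rim
s=observe(); M=R.from_quat(s['tcp_rot']).as_matrix(); print(s['eef_pos'],np.degrees(np.arctan2(M[1,0],M[0,0])))
c=cam('top'); W=cloud(c); print('blue bin',rim(W,(.52,.74,-.08,.07),.135,.01)); soaps(W)
print('scene');soaps(cloud(cam('scene'))); c=cam('wrist'); print('wrist');soaps(cloud(c)); save(cam('scene'),'s3.png',3,(180,60,370,260))
E
```

```text
t: 38.6
eef_pos: [0.5287, 0.3172, 0.229]
tcp_rot: [0.616, 0.788, 0.0, 0.0]
wrist_force: [0.4, 0.3, 0.2]
grip_width: 1.0
[0.52874127 0.31718573 0.22904805] 103.9941858177528
blue bin (array([632. ,  -9. , 170.4,  70.7,   4.4]), 'z', np.float64(0.1475), 350)
green none
blue none
orange [462.9 200.2  61.9  28.1 -33.2] z 0.0362 209
scene
green none
blue [522.1 395.5  63.1  29.6  14.3] z 0.0357 330
orange [461.5 204.7  61.3  31.2 -35. ] z 0.0343 175
wrist
green none
blue [520.2 394.2  62.1  28.8  13.1] z 0.0357 1829
orange [462.2 201.8  62.6  28.4 -33. ] z 0.0356 805
```

View pics/s3.png

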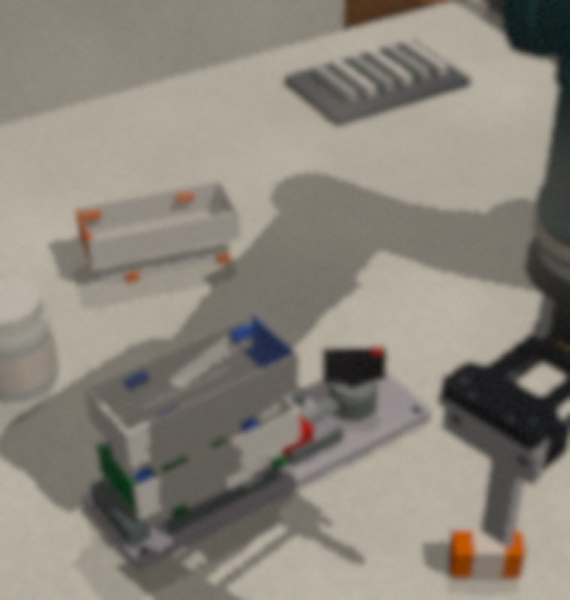

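Tower: blue sits level on green, blue end at the knob side (crop (265,340)). Next the blue bar at (0.5202, 0.3942), angle 13.5°.

```bash
python3 -m jog '[{"wx":0,"wy":0,"wz":-0.5,"x":-0.0045,"y":0.0385,"z":0,"fingers":1},{"wx":0,"wy":0,"wz":0,"x":-0.004,"y":0.0385,"z":-0.02,"fingers":1},{"wx":0,"wy":0,"wz":0,"x":0,"y":0,"z":-0.04,"fingers":1},{"wx":0,"wy":0,"wz":0,"x":0,"y":0,"z":-0.04,"fingers":1},{"wx":0,"wy":0,"wz":0,"x":0,"y":0,"z":-0.03,"fingers":1},{"wx":0,"wy":0,"wz":0,"x":0,"y":0,"z":0,"fingers":1},{"wx":0,"wy":0,"wz":0,"x":0,"y":0,"z":0,"fingers":1}]' 20;python3 - <<'E'
from soap import *
s=observe(); M=R.from_quat(s['tcp_rot']).as_matrix(); print(s['eef_pos'],np.degrees(np.arctan2(M[1,0],M[0,0])))
soaps(cloud(cam('scene')))
E
```

```text
t: 39.5
eef_pos: [0.5204, 0.394, 0.0993]
tcp_rot: [0.618, 0.786, -0.0, -0.0]
wrist_force: [0.6, 0.1, 0.3]
grip_width: 0.999
[0.52042093 0.39397605 0.09927914] 103.59780052392156
green none
blue [521.6 395.7  63.7  29.2  15.1] z 0.0357 313
orange [461.4 204.4  62.   33.2 -33.4] z 0.0347 222
```

```bash
python3 -m jog '[{"wx":0,"wy":0,"wz":0,"x":0,"y":0,"z":-0.04,"fingers":1},{"wx":0,"wy":0,"wz":0,"x":0,"y":0,"z":-0.035,"fingers":1},{"wx":0,"wy":0,"wz":0,"x":0,"y":0,"z":-0.0163,"fingers":1},{"wx":0,"wy":0,"wz":0,"x":0,"y":0,"z":0,"fingers":1},{"wx":0,"wy":0,"wz":0,"x":0,"y":0,"z":0,"fingers":-1},{"wx":0,"wy":0,"wz":0,"x":0,"y":0,"z":0,"fingers":-1},{"wx":0,"wy":0,"wz":0,"x":0,"y":0,"z":0,"fingers":-1},{"wx":0,"wy":0,"wz":0,"x":0,"y":0,"z":0,"fingers":-1},{"wx":0,"wy":0,"wz":0,"x":0,"y":0,"z":0,"fingers":-1},{"wx":0,"wy":0,"wz":0,"x":0,"y":0,"z":0.04,"fingers":-1},{"wx":0,"wy":0,"wz":0,"x":0,"y":0,"z":0.05,"fingers":-1},{"wx":0,"wy":0,"wz":0,"x":0,"y":0,"z":0.05,"fingers":-1},{"wx":0,"wy":0,"wz":0,"x":0,"y":0,"z":0.05,"fingers":-1},{"wx":0,"wy":0,"wz":0,"x":0,"y":0,"z":0.03,"fingers":-1},{"wx":0,"wy":0,"wz":0,"x":0,"y":0,"z":0,"fingers":-1},{"wx":0,"wy":0,"wz":0,"x":0,"y":0,"z":0,"fingers":-1}]' 20; python3 st.py|head -1
```

```text
t: 41.15
eef_pos: [0.5201, 0.3944, 0.2278]
tcp_rot: [0.618, 0.786, 0.0, 0.0]
wrist_force: [0.4, -0.9, -1.8]
grip_width: 0.658
t 41.35 [0.5192 0.3937 0.2247] yaw 103.66 F [-0.28 -0.63 -1.22] T [-0.0414 -0.1108  0.0096] [0.031 0.028 0.045] q6 0.323 tau6 -0.0004 grip 0.6555863157810731
```

```bash
python3 -m jog '[{"wx":0,"wy":0,"wz":-0.9,"x":0.0111,"y":-0.0403,"z":0,"fingers":-1},{"wx":0,"wy":0,"wz":-0.9,"x":0.0111,"y":-0.0403,"z":0,"fingers":-1},{"wx":0,"wy":0,"wz":-0.9,"x":0.0111,"y":-0.0403,"z":0,"fingers":-1},{"wx":0,"wy":0,"wz":-0.9,"x":0.0111,"y":-0.0403,"z":0,"fingers":-1},{"wx":0,"wy":0,"wz":-0.9,"x":0.0111,"y":-0.0403,"z":0,"fingers":-1},{"wx":0,"wy":0,"wz":-0.9,"x":0.0111,"y":-0.0403,"z":0,"fingers":-1},{"wx":0,"wy":0,"wz":-0.9,"x":0.0111,"y":-0.0403,"z":0,"fingers":-1},{"wx":0,"wy":0,"wz":-0.9,"x":0.0111,"y":-0.0403,"z":0,"fingers":-1},{"wx":0,"wy":0,"wz":-0.9,"x":0.0111,"y":-0.0403,"z":0,"fingers":-1},{"wx":0,"wy":0,"wz":-0.9,"x":0.0111,"y":-0.0403,"z":0,"fingers":-1},{"wx":0,"wy":0,"wz":0,"x":0,"y":0,"z":-0.04,"fingers":-1},{"wx":0,"wy":0,"wz":0,"x":0,"y":0,"z":0,"fingers":-1},{"wx":0,"wy":0,"wz":0,"x":0,"y":0,"z":0,"fingers":-1},{"wx":0,"wy":0,"wz":0,"x":0,"y":0,"z":0,"fingers":-1}]'; python3 st.py|head -1
```

```text
t: 42.8
eef_pos: [0.6317, -0.0078, 0.1894]
tcp_rot: [0.677, 0.736, 0.001, 0.001]
wrist_force: [0.1, 0.3, -1.0]
grip_width: 0.66
t 43.0 [ 0.632  -0.0078  0.1902] yaw 94.74 F [-0.17  0.02 -0.52] T [-0.014  -0.0687  0.017 ] [0.01  0.022 0.017] q6 -0.185 tau6 0.0004 grip 0.6558835688410459
```

```bash
python3 -m jog '[{"wx":0,"wy":0,"wz":-0.2,"x":0,"y":-0.0012,"z":-0.03,"fingers":-1},{"wx":0,"wy":0,"wz":0,"x":0,"y":0,"z":-0.03,"fingers":-1},{"wx":0,"wy":0,"wz":0,"x":0,"y":0,"z":-0.02,"fingers":-1},{"wx":0,"wy":0,"wz":0,"x":0,"y":0,"z":-0.012,"fingers":-1},{"wx":0,"wy":0,"wz":0,"x":0,"y":0,"z":-0.006,"fingers":-1},{"wx":0,"wy":0,"wz":0,"x":0,"y":0,"z":0,"fingers":-1},{"wx":0,"wy":0,"wz":0,"x":0,"y":0,"z":0,"fingers":-1}]'; python3 st.py|head -1
```

```text
t: 43.75
eef_pos: [0.632, -0.0098, 0.0913]
tcp_rot: [0.679, 0.734, 0.001, 0.001]
wrist_force: [0.3, 0.4, -0.7]
grip_width: 0.659
t 43.95 [ 0.632  -0.0099  0.0911] yaw 94.47 F [0.62 0.08 1.52] T [-0.0243 -0.0913 -0.0055] [0.021 0.016 0.026] q6 -0.183 tau6 -0.0033 grip 0.6565244688897978
```

```bash
python3 -m jog '[{"wx":0,"wy":0,"wz":0,"x":0,"y":0,"z":0,"fingers":0.7},{"wx":0,"wy":0,"wz":0,"x":0,"y":0,"z":0,"fingers":0.7},{"wx":0,"wy":0,"wz":0,"x":0,"y":0,"z":0,"fingers":0.7},{"wx":0,"wy":0,"wz":0,"x":0,"y":0,"z":0,"fingers":0.7},{"wx":0,"wy":0,"wz":0,"x":0,"y":0,"z":0.03,"fingers":0.7},{"wx":0,"wy":0,"wz":0,"x":0,"y":0,"z":0.04,"fingers":0.7},{"wx":0,"wy":0,"wz":0,"x":0,"y":0,"z":0.05,"fingers":1},{"wx":0,"wy":0,"wz":0,"x":0,"y":0,"z":0.03,"fingers":1},{"wx":0,"wy":0,"wz":8.2,"x":-0.0114,"y":-0.039,"z":0,"fingers":1},{"wx":0,"wy":0,"wz":8.2,"x":-0.0114,"y":-0.039,"z":0,"fingers":1},{"wx":0,"wy":0,"wz":8.2,"x":-0.0114,"y":-0.039,"z":0,"fingers":1},{"wx":0,"wy":0,"wz":8.2,"x":-0.0114,"y":-0.039,"z":0,"fingers":1},{"wx":0,"wy":0,"wz":8.2,"x":-0.0114,"y":-0.039,"z":0,"fingers":1},{"wx":0,"wy":0,"wz":8.2,"x":-0.0114,"y":-0.039,"z":0,"fingers":1},{"wx":0,"wy":0,"wz":8.2,"x":-0.0114,"y":-0.039,"z":0,"fingers":1},{"wx":0,"wy":0,"wz":8.2,"x":-0.0114,"y":-0.039,"z":0,"fingers":1},{"wx":0,"wy":0,"wz":8.3,"x":-0.0114,"y":-0.039,"z":0,"fingers":1},{"wx":0,"wy":0,"wz":0,"x":0,"y":0,"z":0,"fingers":1},{"wx":0,"wy":0,"wz":0,"x":0,"y":0,"z":0,"fingers":1}]'
python3 - <<'E'
from soap import *
from rim import rim
P=[]
b=(.38,.62,-.45,-.27)
c=cam('top'); W=cloud(c); P.append(observe()['eef_pos']);print('blue bin',rim(W,(.52,.74,-.07,.06),.135,.01),'pile',rim(W,b,.05,.008)); soaps(W)
c=cam('wrist');s=observe();P.append(s['eef_pos']);W=cloud(c); print(rim(W,b,.05),rim(W,b,.05,.006))
M=R.from_quat(s['tcp_rot']).as_matrix(); print(np.array(P),np.degrees(np.arctan2(M[1,0],M[0,0])))
c=cam('top'); save(c,'t3.png',4,(290,155,490,290))
E
```

```text
t: 45.9
eef_pos: [0.5281, -0.3614, 0.2392]
tcp_rot: [0.103, 0.995, 0.001, -0.0]
wrist_force: [1.4, 0.6, 0.3]
grip_width: 1.002
blue bin (array([632.2,  -8.9, 171. ,  70.3,   4.6]), 'z', np.float64(0.1479), 345) pile (array([ 499.2, -358. ,  171.3,   73.6,  -11.6]), 'z', np.float64(0.0688), 316)
green none
blue none
orange [462.8 200.3  61.7  28.3 -32. ] z 0.0361 209
(array([ 498.7, -357.2,  168.9,   70.3,  -11.7]), 'z', np.float64(0.0685), 2856) (array([ 498.7, -357.2,  168.9,   70.3,  -11.7]), 'z', np.float64(0.0692), 2124)
[[ 0.52854454 -0.36044985  0.23957718]
 [ 0.52886623 -0.35988382  0.2398484 ]] 168.37021070449734
```

View pics/t3.png

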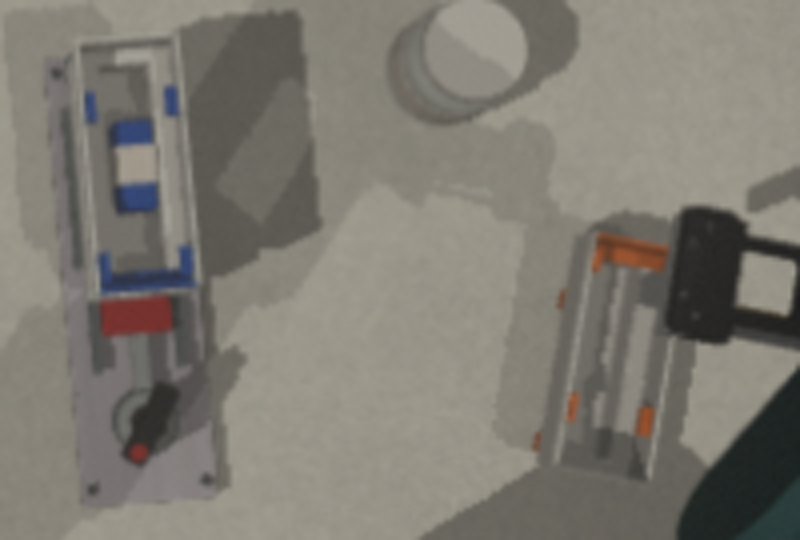

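The blue bar lies in the blue trough (crop (135,165)), and the orange bin stands undisturbed. I grasp orange.

```bash
python3 -m jog '[{"wx":0,"wy":0,"wz":0,"x":-0.015,"y":0.0015,"z":-0.04,"fingers":1},{"wx":0,"wy":0,"wz":0,"x":-0.0148,"y":0.0015,"z":-0.04,"fingers":1},{"wx":0,"wy":0,"wz":0,"x":0,"y":0,"z":-0.04,"fingers":1},{"wx":0,"wy":0,"wz":0,"x":0,"y":0,"z":-0.04,"fingers":1},{"wx":0,"wy":0,"wz":0,"x":0,"y":0,"z":-0.025,"fingers":1},{"wx":0,"wy":0,"wz":0,"x":0,"y":0,"z":-0.011,"fingers":1},{"wx":0,"wy":0,"wz":0,"x":0,"y":0,"z":0,"fingers":1},{"wx":0,"wy":0,"wz":0,"x":0,"y":0,"z":0,"fingers":-1},{"wx":0,"wy":0,"wz":0,"x":0,"y":0,"z":0,"fingers":-1},{"wx":0,"wy":0,"wz":0,"x":0,"y":0,"z":0,"fingers":-1},{"wx":0,"wy":0,"wz":0,"x":0,"y":0,"z":0,"fingers":-1},{"wx":0,"wy":0,"wz":0,"x":0,"y":0,"z":0,"fingers":-1},{"wx":0,"wy":0,"wz":0,"x":0,"y":0,"z":0,"fingers":-1}]' 25; python3 st.py|head -1
```

```text
t: 47.35
eef_pos: [0.4996, -0.3584, 0.0457]
tcp_rot: [0.101, 0.995, -0.001, 0.001]
wrist_force: [0.3, 0.9, 6.1]
grip_width: 0.745
t 47.55 [ 0.4997 -0.3584  0.0457] yaw 168.37 F [0.2  1.52 5.71] T [ 0.2873 -0.1551  0.0039] [0.037 0.031 0.035] q6 -2.083 tau6 0.0016 grip 0.7375118753422633
```

```bash
python3 -m jog '[{"wx":0,"wy":0,"wz":0,"x":0,"y":0,"z":0.006,"fingers":-1},{"wx":0,"wy":0,"wz":0,"x":0,"y":0,"z":0.014,"fingers":-1},{"wx":0,"wy":0,"wz":0,"x":0,"y":0,"z":0.03,"fingers":-1},{"wx":0,"wy":0,"wz":0,"x":0,"y":0,"z":0.04,"fingers":-1},{"wx":0,"wy":0,"wz":0,"x":0,"y":0,"z":0.04,"fingers":-1},{"wx":0,"wy":0,"wz":0,"x":0,"y":0,"z":0.04,"fingers":-1},{"wx":0,"wy":0,"wz":0,"x":0,"y":0,"z":0.04,"fingers":-1},{"wx":0,"wy":0,"wz":0,"x":0,"y":0,"z":0.02,"fingers":-1},{"wx":0,"wy":0,"wz":1.6,"x":0.0133,"y":0.0349,"z":0,"fingers":-1},{"wx":0,"wy":0,"wz":1.6,"x":0.0133,"y":0.0349,"z":0,"fingers":-1},{"wx":0,"wy":0,"wz":1.6,"x":0.0133,"y":0.0349,"z":0,"fingers":-1},{"wx":0,"wy":0,"wz":1.6,"x":0.0133,"y":0.0349,"z":0,"fingers":-1},{"wx":0,"wy":0,"wz":1.6,"x":0.0133,"y":0.0349,"z":0,"fingers":-1},{"wx":0,"wy":0,"wz":1.6,"x":0.0133,"y":0.0349,"z":0,"fingers":-1},{"wx":0,"wy":0,"wz":1.6,"x":0.0133,"y":0.0349,"z":0,"fingers":-1},{"wx":0,"wy":0,"wz":1.7,"x":0.0133,"y":0.0349,"z":0,"fingers":-1},{"wx":0,"wy":0,"wz":1.7,"x":0.0133,"y":0.0349,"z":0,"fingers":-1},{"wx":0,"wy":0,"wz":1.6,"x":0.0131,"y":0.0353,"z":0,"fingers":-1},{"wx":0,"wy":0,"wz":0,"x":0,"y":0,"z":0,"fingers":-1},{"wx":0,"wy":0,"wz":0,"x":0,"y":0,"z":0,"fingers":-1}]'; python3 held.py .27; python3 held.py .135
```

```text
t: 49.6
eef_pos: [0.6313, -0.008, 0.2737]
tcp_rot: [-0.04, 0.999, -0.0, -0.001]
wrist_force: [-0.2, -1.3, -1.4]
grip_width: 0.74
[ 0.6312 -0.0094  0.2739] yaw -175.53 [-0.2  0.6 -1.6]
held wrist (array([630.6,  -9.1, 171.4,  93.4,   4.4]), 'z', np.float64(0.2972), 11835)
held scene (array([629.9,  -7.5, 172.3,  99.2,   5.1]), 'z', np.float64(0.2936), 676)
[ 0.6312 -0.0097  0.2741] yaw -175.53 [-0.8  0.2 -1.3]Traceback (most recent call last):
  File "held.py", line 9, in <module>
    W=cloud(c); print('held wrist',rim(W,(.52,.74,-.08,.07),z,.008))
                                   ~~~^^^^^^^^^^^^^^^^^^^^^^^^^^^^^
  File "rim.py", line 6, in rim
    zr=np.percentile(P[:,2],80); Q=P[abs(P[:,2]-zr)<tol]
    return _quantile_unchecked(
        a, q, axis, out, overwrite_input, method, keepdims, weights)
    return _ureduce(a,
                    func=_quantile_ureduce_func,
    ...<5 lines>...
                    overwrite_input=overwrite_input,
                    method=method)
    r = func(a, **kwargs)
    result = _quantile(arr,
                       quantiles=q,
    ...<2 lines>...
                       out=out,
                       weights=wgt)
    slices_having_nans = np.isnan(arr[-1, ...])
                                  ~~~^^^^^^^^^
IndexError: index -1 is out of bounds for axis 0 with size 0
```

```bash
python3 -m jog '[{"wx":0,"wy":0,"wz":0.1,"x":0.001,"y":0.0003,"z":-0.03,"fingers":-1},{"wx":0,"wy":0,"wz":0,"x":0,"y":0,"z":-0.025,"fingers":-1},{"wx":0,"wy":0,"wz":0,"x":0,"y":0,"z":-0.015,"fingers":-1},{"wx":0,"wy":0,"wz":0,"x":0,"y":0,"z":-0.008,"fingers":-1},{"wx":0,"wy":0,"wz":0,"x":0,"y":0,"z":-0.004,"fingers":-1},{"wx":0,"wy":0,"wz":0,"x":0,"y":0,"z":-0.002,"fingers":-1},{"wx":0,"wy":0,"wz":0,"x":0,"y":0,"z":0,"fingers":-1},{"wx":0,"wy":0,"wz":0,"x":0,"y":0,"z":0,"fingers":-1}]'; python3 st.py|head -1
```

```text
t: 50.75
eef_pos: [0.633, -0.0082, 0.1911]
tcp_rot: [-0.041, 0.999, -0.0, 0.001]
wrist_force: [-0.8, -0.2, -2.5]
grip_width: 0.744
t 50.95 [ 0.6329 -0.0082  0.1907] yaw -175.33 F [ 0.01  0.3  -1.96] T [ 0.049  -0.1362 -0.017 ] [0.009 0.007 0.016] q6 -1.755 tau6 -0.0 grip 0.7448647128199803
```

```bash
python3 -m jog '[{"wx":0,"wy":0,"wz":0,"x":0,"y":-0.0005,"z":-0.0015,"fingers":-1},{"wx":0,"wy":0,"wz":0,"x":0,"y":0,"z":-0.0015,"fingers":-1},{"wx":0,"wy":0,"wz":0,"x":0,"y":0,"z":0,"fingers":-1}]'; python3 st.py|head -1;  python3 held.py .195
```

```text
t: 51.3
eef_pos: [0.6327, -0.0086, 0.1886]
tcp_rot: [-0.041, 0.999, -0.0, 0.001]
wrist_force: [-2.6, 0.1, 3.8]
grip_width: 0.744
t 51.5 [ 0.6327 -0.0086  0.1886] yaw -175.33 F [-2.09  0.6   5.36] T [0.1073 0.2391 0.0149] [0.023 0.011 0.024] q6 -1.756 tau6 0.005 grip 0.7397963128835973
[ 0.6327 -0.0086  0.1887] yaw -175.33 [-1.9  0.6  5.2]
held wrist (array([631.9,  -8.3, 171.1,  94.1,   4.7]), 'z', np.float64(0.2119), 11699)
held scene (array([631.1,  -6.4, 172.3,  98.3,   4.6]), 'z', np.float64(0.2098), 475)
```

```bash
python3 -m jog '[{"wx":0,"wy":0,"wz":0,"x":0,"y":0,"z":0,"fingers":1},{"wx":0,"wy":0,"wz":0,"x":0,"y":0,"z":0,"fingers":1},{"wx":0,"wy":0,"wz":0,"x":0,"y":0,"z":0,"fingers":1},{"wx":0,"wy":0,"wz":0,"x":0,"y":0,"z":0,"fingers":1},{"wx":0,"wy":0,"wz":0,"x":0,"y":0,"z":0.03,"fingers":1},{"wx":0,"wy":0,"wz":0,"x":0,"y":0,"z":0.04,"fingers":1},{"wx":0,"wy":0,"wz":-8.4,"x":0,"y":0,"z":0.03,"fingers":1},{"wx":0,"wy":0,"wz":-8.4,"x":-0.017,"y":0.021,"z":0,"fingers":1},{"wx":0,"wy":0,"wz":-8.4,"x":-0.017,"y":0.021,"z":0,"fingers":1},{"wx":0,"wy":0,"wz":-8.4,"x":-0.017,"y":0.021,"z":0,"fingers":1},{"wx":0,"wy":0,"wz":-8.4,"x":-0.017,"y":0.021,"z":0,"fingers":1},{"wx":0,"wy":0,"wz":-8.4,"x":-0.017,"y":0.021,"z":0,"fingers":1},{"wx":0,"wy":0,"wz":-8.4,"x":-0.017,"y":0.021,"z":0,"fingers":1},{"wx":0,"wy":0,"wz":-8.4,"x":-0.017,"y":0.021,"z":0,"fingers":1},{"wx":0,"wy":0,"wz":-8.4,"x":-0.017,"y":0.021,"z":0,"fingers":1},{"wx":0,"wy":0,"wz":-8.4,"x":-0.017,"y":0.021,"z":0,"fingers":1},{"wx":0,"wy":0,"wz":-8.4,"x":-0.017,"y":0.011,"z":0,"fingers":1},{"wx":0,"wy":0,"wz":-8.4,"x":0,"y":0,"z":0,"fingers":1},{"wx":0,"wy":0,"wz":-8.4,"x":0,"y":0,"z":0,"fingers":1},{"wx":0,"wy":0,"wz":-8.4,"x":0,"y":0,"z":0,"fingers":1}]'; python3 -m jog '[{"wx":0,"wy":0,"wz":-8.4,"x":0,"y":0,"z":-0.03,"fingers":1},{"wx":0,"wy":0,"wz":0,"x":0,"y":0,"z":-0.04,"fingers":1},{"wx":0,"wy":0,"wz":0,"x":0,"y":0,"z":0,"fingers":1},{"wx":0,"wy":0,"wz":0,"x":0,"y":0,"z":0,"fingers":1}]'
python3 - <<'E'
from soap import *
from rim import rim
s=observe(); M=R.from_quat(s['tcp_rot']).as_matrix(); print(s['eef_pos'],np.degrees(np.arctan2(M[1,0],M[0,0])))
c=cam('top'); W=cloud(c); print('orange bin',rim(W,(.52,.74,-.08,.07),.195,.01)); soaps(W)
print('scene');soaps(cloud(cam('scene'))); c=cam('wrist'); print('wrist');soaps(cloud(c))
E
```

```text
t: 53.75
eef_pos: [0.4623, 0.1916, 0.2868]
tcp_rot: [0.835, 0.55, 0.0, 0.0]
wrist_force: [-0.0, 0.1, 0.2]
grip_width: 1.0
t: 54.15
eef_pos: [0.4622, 0.1912, 0.2166]
tcp_rot: [0.872, 0.49, -0.001, -0.0]
wrist_force: [0.2, 0.4, 1.1]
grip_width: 1.001
[0.46215142 0.19123291 0.21657155] 58.67788596116582
orange bin (array([632.6,  -9.3, 170.7,  70.7,   4.6]), 'z', np.float64(0.2121), 400)
green none
blue none
orange none
scene
green none
blue none
orange [461.3 204.3  61.6  32.8 -33.9] z 0.0345 221
wrist
green none
blue none
orange [462.  201.9  61.6  28.7 -32.2] z 0.0356 1691
```

```bash
python3 -m jog '[{"wx":0,"wy":0,"wz":-1,"x":0,"y":0.0105,"z":-0.04,"fingers":1},{"wx":0,"wy":0,"wz":0,"x":0,"y":0,"z":-0.05,"fingers":1},{"wx":0,"wy":0,"wz":0,"x":0,"y":0,"z":-0.05,"fingers":1},{"wx":0,"wy":0,"wz":0,"x":0,"y":0,"z":-0.045,"fingers":1},{"wx":0,"wy":0,"wz":0,"x":0,"y":0,"z":-0.0235,"fingers":1},{"wx":0,"wy":0,"wz":0,"x":0,"y":0,"z":0,"fingers":1},{"wx":0,"wy":0,"wz":0,"x":0,"y":0,"z":0,"fingers":-1},{"wx":0,"wy":0,"wz":0,"x":0,"y":0,"z":0,"fingers":-1},{"wx":0,"wy":0,"wz":0,"x":0,"y":0,"z":0,"fingers":-1},{"wx":0,"wy":0,"wz":0,"x":0,"y":0,"z":0,"fingers":-1},{"wx":0,"wy":0,"wz":0,"x":0,"y":0,"z":0,"fingers":-1},{"wx":0,"wy":0,"wz":0,"x":0,"y":0,"z":0.04,"fingers":-1},{"wx":0,"wy":0,"wz":0,"x":0,"y":0,"z":0.05,"fingers":-1},{"wx":0,"wy":0,"wz":0,"x":0,"y":0,"z":0.05,"fingers":-1},{"wx":0,"wy":0,"wz":0,"x":0,"y":0,"z":0.05,"fingers":-1},{"wx":0,"wy":0,"wz":0,"x":0,"y":0,"z":0.05,"fingers":-1},{"wx":0,"wy":0,"wz":0,"x":0,"y":0,"z":0.05,"fingers":-1},{"wx":0,"wy":0,"wz":0,"x":0,"y":0,"z":0,"fingers":-1},{"wx":0,"wy":0,"wz":0,"x":0,"y":0,"z":0,"fingers":-1},{"wx":0,"wy":0,"wz":0,"x":0,"y":0,"z":0,"fingers":-1}]' 20; python3 st.py|head -1
```

```text
t: 56.3
eef_pos: [0.4618, 0.2016, 0.2963]
tcp_rot: [0.876, 0.482, -0.002, -0.0]
wrist_force: [-0.5, -0.0, -1.0]
grip_width: 0.66
t 56.5 [0.4617 0.2016 0.2959] yaw 57.66 F [-0.1 -0.  -0.5] T [-0.0205 -0.0215 -0.0116] [0.022 0.034 0.023] q6 0.863 tau6 -0.0002 grip 0.6586026402255779
```

```bash
python3 -m jog '[{"wx":0,"wy":0,"wz":4.6,"x":0.0213,"y":-0.0264,"z":0,"fingers":-1},{"wx":0,"wy":0,"wz":4.6,"x":0.0213,"y":-0.0264,"z":0,"fingers":-1},{"wx":0,"wy":0,"wz":4.6,"x":0.0213,"y":-0.0264,"z":0,"fingers":-1},{"wx":0,"wy":0,"wz":4.6,"x":0.0213,"y":-0.0264,"z":0,"fingers":-1},{"wx":0,"wy":0,"wz":4.6,"x":0.0213,"y":-0.0264,"z":0,"fingers":-1},{"wx":0,"wy":0,"wz":4.6,"x":0.0213,"y":-0.0264,"z":0,"fingers":-1},{"wx":0,"wy":0,"wz":4.6,"x":0.0213,"y":-0.0264,"z":0,"fingers":-1},{"wx":0,"wy":0,"wz":4.7,"x":0.0217,"y":-0.026,"z":0,"fingers":-1},{"wx":0,"wy":0,"wz":0,"x":0,"y":0,"z":-0.04,"fingers":-1},{"wx":0,"wy":0,"wz":0,"x":0,"y":0,"z":0,"fingers":-1},{"wx":0,"wy":0,"wz":0,"x":0,"y":0,"z":0,"fingers":-1},{"wx":0,"wy":0,"wz":0,"x":0,"y":0,"z":0,"fingers":-1}]'; python3 st.py|head -1
```

```text
t: 57.75
eef_pos: [0.6339, -0.0084, 0.2609]
tcp_rot: [0.678, 0.735, 0.001, 0.001]
wrist_force: [0.2, 0.6, -1.0]
grip_width: 0.659
t 57.95 [ 0.6341 -0.0084  0.2615] yaw 94.61 F [ 0.13  0.16 -0.94] T [-0.0155 -0.0791  0.0033] [0.008 0.043 0.023] q6 -0.183 tau6 0.0007 grip 0.6558304581654854
```

```bash
python3 -m jog '[{"wx":0,"wy":0,"wz":0,"x":-0.0015,"y":-0.0005,"z":-0.04,"fingers":-1},{"wx":0,"wy":0,"wz":0,"x":0,"y":0,"z":-0.03,"fingers":-1},{"wx":0,"wy":0,"wz":0,"x":0,"y":0,"z":-0.02,"fingers":-1},{"wx":0,"wy":0,"wz":0,"x":0,"y":0,"z":-0.01,"fingers":-1},{"wx":0,"wy":0,"wz":0,"x":0,"y":0,"z":-0.005,"fingers":-1},{"wx":0,"wy":0,"wz":0,"x":0,"y":0,"z":-0.0015,"fingers":-1},{"wx":0,"wy":0,"wz":0,"x":0,"y":0,"z":0,"fingers":-1},{"wx":0,"wy":0,"wz":0,"x":0,"y":0,"z":0,"fingers":-1}]'; python3 st.py|head -1
```

```text
t: 58.8
eef_pos: [0.6322, -0.0094, 0.1557]
tcp_rot: [0.678, 0.735, 0.001, 0.001]
wrist_force: [-3.2, 0.2, 4.9]
grip_width: 0.655
t 59.0 [ 0.6322 -0.0094  0.1556] yaw 94.58 F [-3.5   0.11  5.15] T [ 0.0476  0.7325 -0.0206] [0.024 0.052 0.017] q6 -0.184 tau6 -0.0102 grip 0.655642465620079
```

```bash
python3 -m jog '[{"wx":0,"wy":0,"wz":0,"x":0,"y":0,"z":0,"fingers":0.7},{"wx":0,"wy":0,"wz":0,"x":0,"y":0,"z":0,"fingers":0.7},{"wx":0,"wy":0,"wz":0,"x":0,"y":0,"z":0,"fingers":0.7},{"wx":0,"wy":0,"wz":0,"x":0,"y":0,"z":0,"fingers":0.7},{"wx":0,"wy":0,"wz":0,"x":0,"y":0,"z":0.03,"fingers":0.7},{"wx":0,"wy":0,"wz":0,"x":0,"y":0,"z":0.04,"fingers":0.7},{"wx":0,"wy":0,"wz":0,"x":0,"y":0,"z":0.05,"fingers":0.7},{"wx":0,"wy":0,"wz":0,"x":0,"y":0,"z":0.04,"fingers":0.7},{"wx":0,"wy":0,"wz":0,"x":-0.02,"y":-0.04,"z":0,"fingers":0.7},{"wx":0,"wy":0,"wz":0,"x":-0.03,"y":-0.04,"z":0,"fingers":0.7},{"wx":0,"wy":0,"wz":0,"x":-0.03,"y":-0.04,"z":0,"fingers":0.7},{"wx":0,"wy":0,"wz":0,"x":-0.03,"y":-0.04,"z":0,"fingers":0.7},{"wx":0,"wy":0,"wz":0,"x":-0.03,"y":-0.04,"z":0,"fingers":0.7},{"wx":0,"wy":0,"wz":0,"x":-0.03,"y":-0.04,"z":0,"fingers":0.7},{"wx":0,"wy":0,"wz":0,"x":0,"y":0,"z":0,"fingers":0.7},{"wx":0,"wy":0,"wz":0,"x":0,"y":0,"z":0,"fingers":0.7}]'
python3 - <<'E'
from soap import *
from rim import rim
c=cam('top'); W=cloud(c); print('orange bin',rim(W,(.52,.74,-.08,.07),.195,.01)); save(c,'f1.png',4,(230,140,370,290))
u=np.array([np.cos(np.radians(4.6)),np.sin(np.radians(4.6))])
m=masks(c)['orange']; P=W[m&(W[...,2]>.1)]; print('orange px',[(P[k].mean(0).round(3).tolist(),k.sum()) for k in [P[:,2]<.19,P[:,2]>=.19] if k.any()])
print('jaw',rect(sel(W,(.45,.60,-.08,.06),.03,.05,masks(c)['red'])),'wing',rect(sel(W,(.40,.50,-.07,.03),.075,.095)))
for n,uv in dict(jar=(405,168),bottle=(119,228),cup=(183,184)).items(): print(n,W[uv[1],uv[0]].round(3))
d=cam('scene'); a=cv2.imread('pics/f1.png'); save(d,'f2.png',3,(190,60,360,240)); b=cv2.imread('pics/f2.png')
h=540; cv2.imwrite('pics/f3.png',np.hstack([cv2.resize(q,(int(q.shape[1]*h/q.shape[0]*.75),int(h*.75))) for q in (a,b)]))
E
```

```text
t: 60.65
eef_pos: [0.4613, -0.2503, 0.3119]
tcp_rot: [0.679, 0.734, 0.0, 0.0]
wrist_force: [-0.5, 0.4, 0.4]
grip_width: 0.85
orange bin (array([632.9,  -9.4, 171. ,  70.6,   4.7]), 'z', np.float64(0.2119), 399)
orange px [([0.654, -0.012, 0.181], np.int64(139)), ([0.663, -0.016, 0.208], np.int64(40))]
jaw [531.6 -16.4  43.8  20.4 -90. ] wing [455.9 -23.9  59.7  16.  -27.9]
jar [ 0.712 -0.241  0.102]
bottle [0.542 0.522 0.189]
cup [0.683 0.404 0.006]
```

View pics/f3.png

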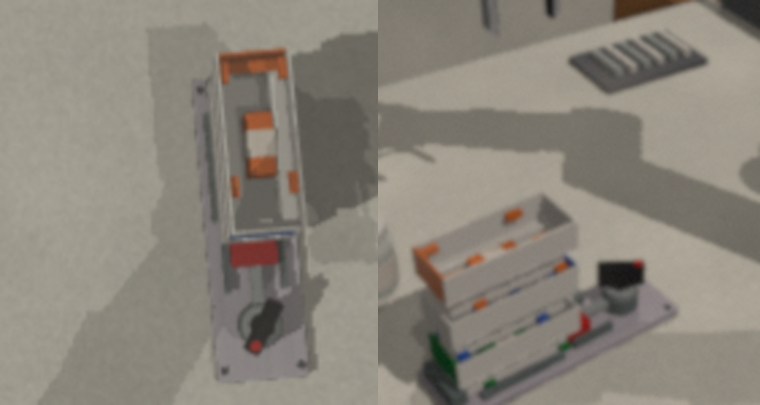

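The tower stands level with the coloured ends alternating, the orange bar is in its trough (left (260,145)), and the bystanders have not moved. Handing in.

```bash
python3 -c "
from bench import sign_off; print(sign_off())"
```

```text
the job is handed in; nothing more can be done
None
```

The job is handed in at about 61 s of robot time, with the tower built and all three bars put in the bins of their own colours. No verdict was reported.

I docked green about 4 mm short of the fence, and the jaw pushed it home. I turned the thumbscrew clockwise about 192° in all. The torque stepped from about 0.02 to 0.08 N m and stayed flat, which I took as the clutch slipping, and I stopped there. I then placed green's bar, blue on green (half a turn), blue's bar, orange on blue, and orange's bar. The blue bar was knocked about 4 cm aside during the run, so I measured it again before picking it up.

**Last checks**
- **Bins:** the rims stood at 0.084, 0.148 and 0.212 m, against 0.085, 0.149 and 0.213 expected. Each centre was within about 2 mm of the one below, and all were aligned to the dock at 4.6°.
- **Green bin and jaw:** green sat about 1 mm beyond my measured seat centre, inside the 4 mm limit. The jaw face was at about -75 mm.
- **Bystanders:** the bottle, jar and cup read where they were at the start, within a few mm.

**Disagreement and gap**
- **Clutch slip:** the torque record puts it at about 0.1 to 0.25 rad, while jaw travel against wing angle gives about 0.45 ± 0.15. Both lie within 0.05 to 0.7.
- **Green bar:** I did not get a clean reading of it in its trough. The grip and the touch on the trough floor were normal, and blue sits level above it.

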